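# Refit the vent cover of the bench dust filter

### The job

Put the loose vent cover back on the bench dust filter: hook its lip under the bar at the front of the recess with its rear edge raised, then swing the rear down and push until it snaps under the sprung catch and lies flat. Be gentle, for the plastic cracks at 30 N against the box, and leave the tin, chisel, hammer, holdfast and cork block where they lie.

Things in the scene. Friction and masses are not known exactly. Their poses are not given: they have to be found in the camera images.
- cover: Loose vent cover lying on the bench right side up: grey plastic panel 120 (x) x 90 (y) x 8 mm thick with black slits, about 100 to 170 g. Origin: centre of its flat underside, z up. A rib stands on its top, centred, along x: 50 long, 14 thick (y), z 8 to 38; pinch it across y. The panel top at x 30 to 55 is free to push on. It cracks above 30 N against the filter box.
- cover_lip (a point): Tip of the cover's lip, at (-70, 0, 2) mm of the cover. The lip sticks out 10 mm from the panel's front edge (x=-60), is 60 mm wide (y) and 4 mm thick, level with the panel's underside (z 0 to 4).
- cover_rear (a point): Middle of the top rear edge of the cover, at (60, 0, 8) mm of the cover.
- cabinet: Bench dust filter: fixed grey box 250 (x) x 190 (y) x 54 mm high, origin at the centre of its underside; front with switch and black panel to -x. On top, on a rubber gasket, a dark steel frame with an open recess for the cover. Frame, slot and catch sit as one up to 10 mm forward or back (x) and up to 6 mm higher or lower than given here, unknown each time: find it by feel or eye.
- seat (a point): Where the fitted cover's origin belongs (axes as the cabinet): (0, 0, 74) mm of the cabinet, give or take the frame's 10 in x and 6 in z. It rests on two ledges at this height (x -60 to 60, y 37 to 46 on both sides; the lip passes between them; floor 14 lower). Side walls at y=+-51, 6 above the ledges: 6 play a side. Rear wall from x=72, as high.
- slot (a point): Lower inner edge of the bar over the front slot: (-62, 0, 79.5) mm of the cabinet, give or take 10 in x, 6 in z. Bar 4 thick, 114 wide, overhangs 10; the slot under it ends at a wall at x=-72. To enter: rear raised about 0.35 rad, panel lowered onto the ledges some 24 behind its stated place, then slid lightly to -x until it stops. Fitted play 2 mm.
- catch (a joint): Sprung steel catch, middle of the recess's rear: 40 mm wide plate leaning back 30 degrees, from 8 to 24 mm above the ledges, tip at x=+55.5 in the frame. Value: m pushed back to +x; 0 out, 0.009 at most. The cover's rear edge meets it about 17 mm above its fitted height, pushes it back 5 mm and passes under it; it then springs out to near 0. Pushing the rear past it takes 6 to 12 N.
- wax_tin: Bystander: round aluminium tin, diameter 56, 32 high, standing in front of the cover's lip end, about 115 from the cover's centre; sizes in mm, origin at the underside.
- chisel: Bystander: chisel lying in the middle of the bench along x, 220 long, 22 thick; sizes in mm, origin at the underside.
- hammer: Bystander: brass-headed hammer with a wooden handle, lying; sizes in mm, origin at the underside.
- holdfast: Bystander: dark steel L-shaped holdfast, 240 long, 22 thick, lying; sizes in mm, origin at the underside.
- cork_block: Bystander: cork sanding block 110x65x35; sizes in mm, origin at the underside.
Not all that is in view belongs to the job. What is meant by the cover is not green, and is the smaller of those in its own colour.

How it is judged:
On the way:
1. the cover's lip is under the front bar of the recess while its rear edge is still raised (z of cover_lip in the frame of cabinet between 0.054 and 0.0845 m and x of cover_lip in the frame of cabinet between -0.084 and -0.054 m and y of cover_lip in the frame of cabinet between -0.012 and 0.012 m and angle between cover's own z axis and vertical between 0.08 and 0.7 rad), for 0.2 s.
At the end, for the whole second after the job is handed in: The cover rests in the recess, flat within 0.025 rad and square within 0.13 rad, its origin within 14 mm along, 9 mm across and 8.5 mm in height of the seat (which allows for the frame's unknown place), with the catch sprung out again over its rear edge (below 3 mm) (x of cover in the frame of cabinet between -0.014 and 0.014 m and y of cover in the frame of cabinet between -0.009 and 0.009 m and z of cover in the frame of cabinet between 0.0655 and 0.0825 m and angle between cover's own z axis and vertical below 0.025 rad and angle between the x axis of cover and the x axis of cabinet, either way round below 0.13 rad and value of joint catch below 0.003 m and linear speed of cover below 0.01 m/s); the robot touches nothing.
It fails at once if the cover is pressed or knocked against the filter box with more than 30 N (contact force between cover and cabinet above 30 N).
It fails at once if another thing on the bench is moved by more than 30 mm (distance of any of wax_tin, chisel, hammer, holdfast, cork_block from where it was at the start of the episode above 0.03 m).
It also fails if it takes over 64 s, if anything falls off the work surface, if the arm or the gripper's body presses on something with over 40 N, if the wrist force passes 120 N, or if a joint passes its speed limit or range.

### The arm

A 6-joint arm with a two-finger parallel gripper is mounted at the origin on the work surface. World frame = base frame: x ahead of the robot, y to its left, z up, the work surface at z = 0. Lengths are in m, angles in rad, forces in N, time in s.
With the tool pointing down it reaches from about 0.275 to 0.75 m from the base axis. Payload 10.2 kg.
Tool frame: the origin (TCP) lies at the very end of the fingers, on their centre line; the grasp point (between the pads) lies 19 mm behind it; z points along the fingers, y is the direction in which the jaws open and shut (so a half turn about z gives the same grasp; the last joint's range is limited). The gripper opens to 85 mm and grips with 20 to 120 N. Pads are 22 mm wide; open, the fingers measure 114 mm over their backs; the gripper's body (76 mm by 85 mm) begins 54 mm behind the grasp point. The pads swing forward as they close: fully open they stand 13 mm farther back than shut.
Start: joints at [-1.516, 0.313, 1.498, -0, 1.331, -0.223], TCP at [0.144, -0.505, 0.211] pointing down, gripper open.
Joint ranges: [-2.94, 2.94], [-0.97, 2.17], [0.19, 2.56], [-1.23, 4.37], [0.02, 3.11], [-2.88, 2.88]. Speed limits (rad/s): [2.39, 2.39, 3.01, 3.14, 3.14, 3.14].

### API

Orientations are given as a unit quaternion [w, x, y, z].
In Python, from workcell import r, viewer, finder gives the robot as it stands. The module is installed in compiled form; this text tells all that it offers.
- The arm moves only by the tool apply_moves, never from a script. Its argument "increments" is a list of rows, each an object with "linear": the shift along the tool's x, y, z in cm, a list of three; "turn": the turn about the tool's z in rad; "jaw": the opening, from 0 (shut) to 1 (fully open). In form: [{"linear": [x, y, z], "turn": turn, "jaw": jaw}, ...]. A call has exactly 10 rows; each row is the pose to reach, as a shift and turn from the pose commanded when the call began, along the tool's axes at that moment; what a row does not reach only later rows make up. A row lasts 1/10 s, in which the tool goes at most 50 mm and 8.59 degrees, less where a joint would pass 70% of its speed; a pose out of reach is approached as far as the arm can. A call with a gripper value outside its range is refused whole. The fingers move at their own pace and stop on an object; the grip force is fixed at half the most. Time passes only in rows, so rows that repeat a pose let the fingers close, or fill a call up. It gives the time, the measured TCP pose, the force and the opening at its end, in the units of the state.
- r.observe(): the state, without advancing time (a new reading comes with each control period).
- viewer.read_camera(name): name is "side" or "top" or "wrist"; returns (picture, depth): 384x512x3 uint8, blue, green, red; 384x512 float32, m along the optical axis (not along the pixel's ray), 0 where there is no reading.
- viewer.camera_model(name): a dict with "fx", "fy", "cx", "cy" (pixels), "T" (4x4, takes a point from camera to world coordinates). Camera axes: x right, y down, z forward; pixel columns grow to the right and rows downward; lengths in m; the calibration is good to about 2 mm. A picture is of the moment at which its call begins: read the wrist's pose just before it. camera_model takes no time and is no camera call; for the wrist camera it gives the pose at the moment of the call.
- r.finish_job(): hands the job in, once; it reports no verdict.
Trained networks look in the newest picture that a camera, given by its name, has taken for a name from the list of things; names that differ only in an ending like _2 or _b are one class to them, and where a whole thing is asked for, a point or a joint stands for the part that bears it (a point fixed in the world has none). Each returns a list of dicts, best first, with "confidence" (0 to 1); they miss things now and then, are a little off and sometimes report something else, mostly with a low value. They report only what shows in the picture. A call takes as long as a camera call. They do not tell look-alikes from the thing itself.
- finder.recognise(label, camera): "location" ([x, y, z] in m, in world coordinates, good to about 4 mm: the middle of the surface that is visible of it).
- finder.trace(label, camera): "mask" (384x512 bool, what is visible of it).
The state is a dict: "clock": time; "qpos": joint angles; "dq": joint speeds; "joint_efforts": joint torques, N m; "position": TCP position; "eef_rot": TCP orientation; "force": force on the tool from outside, world axes, zero at the start; "wrist_torque": the same for the moment, N m; "gripper_width": opening from 0.0 (shut) to 1.0 (fully open).
Only numpy, scipy, OpenCV 4.12 (cv2) and the standard library are available. Lean on these libraries where they do the work, as an engineer would, in place of code of your own. Each camera call takes 0.05 s, during which the arm holds its last target.

## Working session

There is one attempt and no reset: what is moved stays moved. The work goes in short steps, Python scripts to look and compute and a tool call to move; the robot and the scene stay as the last step left them, time stands still between calls to the robot, and variables do not carry over. Pictures are saved under pics/ and viewed, and the job is handed in when it is done.

Besides the shell and the picture viewer there is one more tool, called after "Emit:" as name(argument=value, ...), one argument or row to a line, values as JSON. apply_moves: Moves the arm, as the interface text tells. Its arguments: {"type":"object","properties":{"increments":{"type":"array","items":{"type":"object","properties":{"linear":{"type":"array","items":{"type":"number"}},"turn":{"type":"number"},"jaw":{"type":"number"}}}}},"required":["increments"]}

```bash
mkdir -p pics; python3 - <<'E'
from workcell import r, viewer, finder
import cv2,numpy as np
s=r.observe(); print({k:np.round(v,3) for k,v in s.items()})
for n in("side","top"):
    p,d=viewer.read_camera(n); cv2.imwrite(f"pics/{n}0.png",p); np.save(f"{n}0.npy",d)
    m=viewer.camera_model(n); print(n,m['fx'],m['cx'],m['cy'],np.round(m['T'],3).tolist())
    for l in("cover","cabinet","cover_lip","slot","catch"):
        print(l,[(np.round(x['location'],3).tolist(),round(x['confidence'],2)) for x in finder.recognise(l,n)])
E
```

```text
{'clock': np.float64(0.0), 'qpos': array([-1.516,  0.313,  1.498,  0.   ,  1.331, -0.223]), 'dq': array([ 0.   , -0.   ,  0.002,  0.001,  0.001,  0.001]), 'joint_efforts': array([ 0.0000e+00, -4.1227e+01, -2.5974e+01, -0.0000e+00,  4.0000e-03,
       -0.0000e+00]), 'position': array([ 0.144, -0.505,  0.21 ]), 'eef_rot': array([-0.001,  0.99 ,  0.138,  0.   ]), 'force': array([ 0.363, -0.839,  1.168]), 'wrist_torque': array([-0.029,  0.016,  0.006]), 'gripper_width': np.float64(0.998)}
side 386.3957460525153 252.67145806550266 190.10184479378574 [[0.937, -0.252, 0.243, 0.094], [-0.35, -0.635, 0.688, -1.062], [-0.019, -0.73, -0.683, 1.044], [0.0, 0.0, 0.0, 1.0]]
cover [([0.591, -0.209, 0.009], 0.85), ([0.277, -0.262, 0.011], 0.77), ([0.31, -0.62, 0.011], 0.71)]
cabinet [([0.507, 0.161, 0.055], 0.68)]
cover_lip [([0.278, -0.262, 0.004], 0.94), ([0.593, -0.207, 0.006], 0.91), ([0.313, -0.623, 0.01], 0.89)]
slot [([0.508, 0.164, 0.051], 0.67), ([0.591, -0.21, 0.009], 0.15)]
catch []
top 460.1345268596901 255.45187476852533 189.03885592867846 [[0.02, -0.993, 0.116, 0.289], [-1.0, -0.019, 0.01, -0.087], [-0.008, -0.117, -0.993, 1.528], [0.0, 0.0, 0.0, 1.0]]
cover [([0.314, -0.613, 0.007], 0.94), ([0.596, -0.199, 0.008], 0.89), ([0.287, -0.27, 0.015], 0.63), ([0.643, -0.45, 0.021], 0.16)]
cabinet [([0.517, 0.212, 0.052], 0.74), ([0.578, 0.212, 0.082], 0.64)]
cover_lip [([0.287, -0.271, 0.013], 0.91), ([0.593, -0.197, 0.008], 0.88), ([0.515, 0.21, 0.051], 0.68), ([0.311, -0.608, 0.011], 0.67), ([0.561, -0.005, 0.011], 0.45)]
slot [([0.516, 0.212, 0.053], 0.74), ([0.643, -0.45, 0.019], 0.26)]
catch [([0.516, 0.213, 0.05], 0.67), ([0.578, 0.212, 0.085], 0.63)]
```

View pics/side0.png

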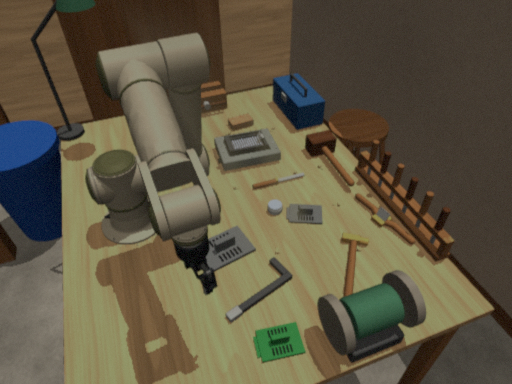

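View pics/top0.png

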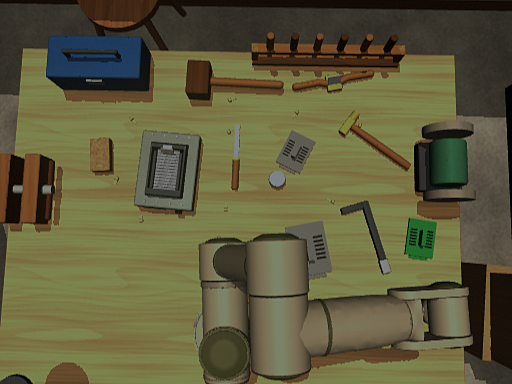

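```bash
python3 - <<'E'
import cv2,numpy as np
a=cv2.imread("pics/side0.png");b=cv2.imread("pics/top0.png")
c=cv2.resize(a[115:235,200:360],(640,480),interpolation=cv2.INTER_CUBIC)
d=cv2.resize(b[110:220,120:330],(800,420),interpolation=cv2.INTER_CUBIC)
cv2.imwrite("pics/c1.png",c);cv2.imwrite("pics/c2.png",d)
E
```

```text
(no output)
```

View pics/c1.png

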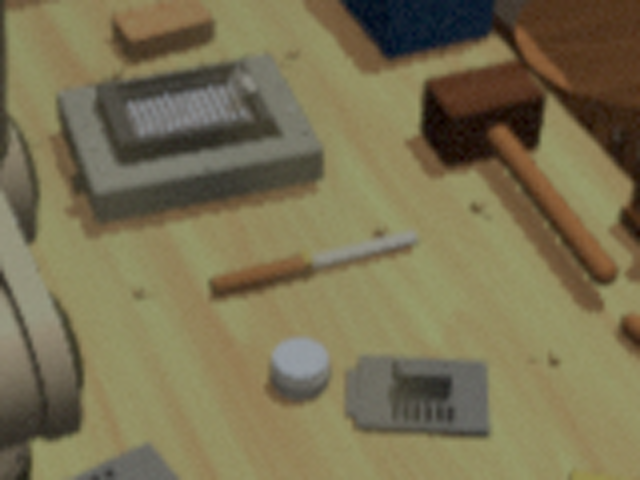

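View pics/c2.png

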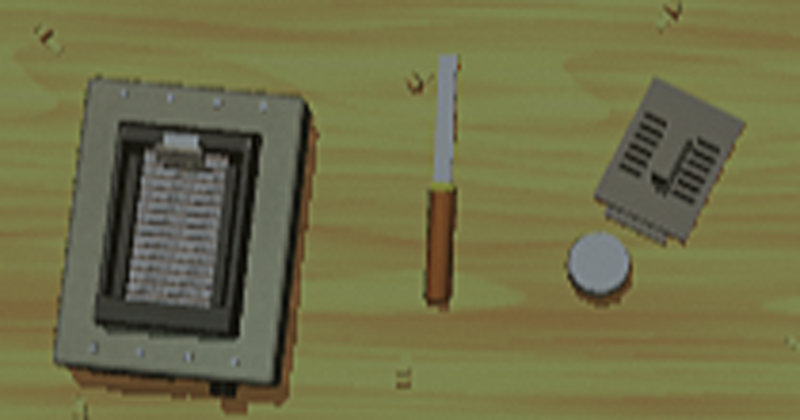

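```bash
cat > h.py <<'E'
import numpy as np,cv2
from workcell import r,viewer,finder
def cloud(n,d,m=None):
    m=m or viewer.camera_model(n)
    v,u=np.mgrid[0:384,0:512]
    P=np.stack([(u-m['cx'])/m['fx']*d,(v-m['cy'])/m['fy']*d,d],-1)
    return P@m['T'][:3,:3].T+m['T'][:3,3]
def rect(pts):
    (c,s,a)=cv2.minAreaRect((pts*1000).astype(np.float32)); return np.round(c,1),np.round(s,1),round(a,2)
E
python3 - <<'E'
from h import *
for n in("top","side"):
    d=np.load(f"{n}0.npy");W=cloud(n,d)
    def box(x0,x1,y0,y1): return (W[...,0]>x0)&(W[...,0]<x1)&(W[...,1]>y0)&(W[...,1]<y1)&(d>0)
    B=box(.36,.7,.09,.34)
    for z0,z1 in((.035,.065),(.065,.11)):
        M=B&(W[...,2]>z0)&(W[...,2]<z1); print(n,z0,M.sum(),rect(W[M][:,:2]),np.median(W[M][:,2]))
    M=box(.5,.7,-.3,-.12)&(W[...,2]>.0045)&(W[...,2]<.015); print(n,"cov",M.sum(),rect(W[M][:,:2]),np.median(W[M][:,2]))
    M=box(.5,.7,-.3,-.14)&(W[...,2]>.02); print(n,"rib",M.sum(),rect(W[M][:,:2]),np.median(W[M][:,2]))
    for l in("cover","cabinet","wax_tin","cork_block"):
        viewer.read_camera(n)
        for x in finder.trace(l,n)[:3]:
            p=W[x['mask']&(d>0)]; print(l,round(x['confidence'],2),x['mask'].sum(),rect(p[:,:2]))
E
```

```text
top 0.035 3490 (array([514. , 218.1]), array([192.3, 261.3]), 85.72) 0.055231361241539045
top 0.065 1008 (array([516.5, 218.1]), array([115.9, 167.1]), 85.58) 0.07467965069248217
top cov 885 (array([ 600.4, -210. ]), array([198. , 178.5]), 0.36) 0.007794623466319983
top rib 123 (array([ 569.1, -190.7]), array([ 32.2, 164.1]), 55.38) 0.03529951095348749
cover 0.83 1111 (array([ 312.3, -614.5]), array([ 93.4, 133.6]), 81.49)
cover 0.68 1330 (array([ 268.2, -250.9]), array([181.8, 124.5]), 13.14)
cover 0.67 1026 (array([ 593.7, -201.2]), array([ 93. , 134.5]), 63.69)
cabinet 0.76 4601 (array([519.4, 224.5]), array([205.7, 273.4]), 85.72)
wax_tin 0.56 225 (array([ 499.3, -141.4]), array([51.1, 52.8]), 40.16)
cork_block 0.97 781 (array([574.5, 445.5]), array([122.1,  67.6]), 4.07)
cork_block 0.22 195 (array([ 503.4, -142.8]), array([46.6, 57.3]), 45.03)
side 0.035 1311 (array([514.2, 215.2]), array([198.5, 260.1]), 85.24) 0.05291924556066652
side 0.065 410 (array([517.9, 215.3]), array([126.3, 166.9]), 85.71) 0.07304339388468206
side cov 432 (array([ 580.8, -202.7]), array([110.5, 170.3]), 76.03) 0.006975385941416445
side rib 130 (array([ 560.9, -177.9]), array([ 39.1, 138.8]), 65.4) 0.03156981511780632
cover 0.9 679 (array([ 595.1, -203.8]), array([100. , 132.7]), 67.48)
cover 0.84 1361 (array([ 275.4, -356.9]), array([380.8, 167.1]), 82.05)
cover 0.69 1526 (array([ 314.6, -614.3]), array([ 97.5, 133.5]), 81.32)
cabinet 0.69 2073 (array([530.5, 252.7]), array([277.1, 284.6]), 84.73)
cabinet 0.19 171 (array([575.1,  -7.3]), array([210.4,  19.9]), 0.15)
wax_tin 0.68 2064 (array([530.8, 252.4]), array([280. , 281.1]), 83.53)
wax_tin 0.53 200 (array([ 505.2, -131.5]), array([82.1, 51.9]), 69.11)
cork_block 0.78 320 (array([579. , 468.7]), array([129.9, 131.6]), 2.03)
```

```bash
cat >> h.py <<'E'
from scipy.spatial.transform import Rotation as Ro
def st():
    s=r.observe();q=s['eef_rot'];R=Ro.from_quat([q[1],q[2],q[3],q[0]]).as_matrix()
    return s,R,np.array(s['position'])
def go(p,head=None):
    s,R,p0=st(); h0=np.arctan2(R[1,0],R[0,0])
    L=R.T@(np.array(p)-p0)*100
    print("pos",np.round(p0,4),"head",round(np.degrees(h0),2),"f",np.round(s['force'],2),"t",round(s['clock'],2))
    print("linear",np.round(L,2),"turn",None if head is None else round(h0-np.radians(head),3))
E
python3 - <<'E'
from h import *
go([.598,-.203,.24],-26.3)
E
```

```text
pos [ 0.144  -0.5049  0.2109] head 15.92 f [0.03 0.   0.75] t 1.4
linear [ 51.94 -16.58  -2.91] turn 0.737
```

Emit:
apply_moves(
  increments=[
    {"linear":[4,-1.3,-0.5],"turn":0.05,"jaw":1},
    {"linear":[8,-2.6,-1],"turn":0.12,"jaw":1},
    {"linear":[12.5,-4,-1.5],"turn":0.2,"jaw":1},
    {"linear":[17,-5.5,-2],"turn":0.28,"jaw":1},
    {"linear":[21.5,-7,-2.5],"turn":0.36,"jaw":1},
    {"linear":[26,-8.3,-2.9],"turn":0.44,"jaw":1},
    {"linear":[30.5,-9.8,-2.9],"turn":0.52,"jaw":1},
    {"linear":[35,-11.2,-2.9],"turn":0.6,"jaw":1},
    {"linear":[39.5,-12.6,-2.9],"turn":0.68,"jaw":1},
    {"linear":[44,-14,-2.9],"turn":0.737,"jaw":1},
  ],
)

```text
clock: 2.4
position: [0.5302, -0.2482, 0.24]
eef_rot: [0.0, 0.973, -0.229, 0.0]
force: [-0.4, -0.5, 0.1]
gripper_width: 1.0
```

```bash
python3 - <<'E'
from h import *
go([.598,-.203,.24],-26.3)
E
```

```text
pos [ 0.5302 -0.2482  0.24  ] head -26.48 f [-0.38 -0.48  0.14] t 2.4
linear [ 4.06 -7.07  0.  ] turn -0.003
```

Emit:
apply_moves(
  increments=[
    {"linear":[2,-3.5,0],"turn":0,"jaw":1},
    {"linear":[3.5,-6,0],"turn":0,"jaw":1},
    {"linear":[4,-7,0],"turn":0,"jaw":1},
    {"linear":[4,-7,0],"turn":0,"jaw":1},
    {"linear":[4,-7,0],"turn":0,"jaw":1},
    {"linear":[4,-7,0],"turn":0,"jaw":1},
    {"linear":[4,-7,0],"turn":0,"jaw":1},
    {"linear":[4,-7,0],"turn":0,"jaw":1},
    {"linear":[4,-7,0],"turn":0,"jaw":1},
    {"linear":[4,-7,0],"turn":0,"jaw":1},
  ],
)

```text
clock: 3.4
position: [0.5955, -0.2047, 0.2399]
eef_rot: [0.0, 0.974, -0.228, 0.0]
force: [0.3, 0.7, -0.0]
gripper_width: 0.998
```

```bash
python3 - <<'E'
from h import *
m=viewer.camera_model("wrist");print(m['fx'],np.round(m['T'],3).tolist())
p,d=viewer.read_camera("wrist");cv2.imwrite("pics/w1.png",p);np.save("w1.npy",d)
W=cloud("wrist",d,m);np.save("W1.npy",W)
x=finder.trace("cover","wrist")
for t in x[:2]:
    M=t['mask']&(d>0); q=W[M]; print(t['confidence'],M.sum(),rect(q[:,:2]))
    for z0,z1 in((.005,.012),(.03,.05)):
        k=q[(q[:,2]>z0)&(q[:,2]<z1)]; print(len(k), rect(k[:,:2]) if len(k)>5 else'',np.median(k[:,2]) if len(k) else '')
go([.598,-.203,.24],-26.3)
E
```

```text
285.44959419107005 [[-0.443, -0.864, -0.238, 0.656], [-0.896, 0.427, 0.117, -0.234], [0.001, 0.265, -0.964, 0.402], [0.0, 0.0, 0.0, 1.0]]
0.97 5760 (array([ 596.4, -201.9]), array([ 92. , 131.9]), 65.06)
5049 (array([ 599.4, -202.6]), array([ 90.1, 123.1]), 64.12) 0.007315141878385389
420 (array([ 601.4, -203.2]), array([13.1, 49.1]), 63.75) 0.037114686198136154
0.67 1416 (array([ 444. , -205.2]), array([308.3,  74.5]), 2.39)
1307 (array([ 324.8, -214.2]), array([61.6, 75.7]), 11.68) 0.010152817895620336
0  
pos [ 0.5955 -0.2046  0.2399] head -26.31 f [0.44 1.1  0.69] t 3.5
linear [ 0.15 -0.25 -0.01] turn -0.0
```

View pics/w1.png

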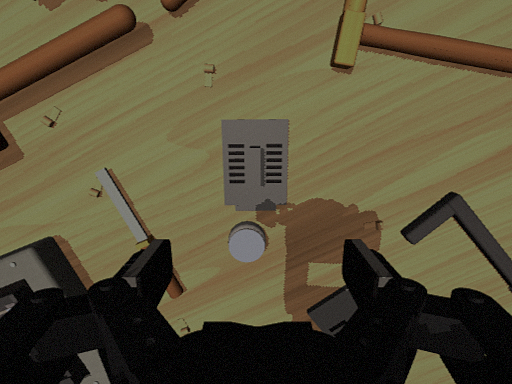

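```bash
python3 - <<'E'
from h import *
go([.601,-.2033,.023],-26.2)
E
```

```text
pos [ 0.5955 -0.2046  0.2399] head -26.31 f [0.44 1.1  0.69] t 3.5
linear [ 0.43 -0.36 21.69] turn -0.002
```

Emit:
apply_moves(
  increments=[
    {"linear":[0.2,-0.15,4],"turn":0,"jaw":0.7},
    {"linear":[0.4,-0.3,8.5],"turn":0,"jaw":0.6},
    {"linear":[0.45,-0.35,13],"turn":0,"jaw":0.6},
    {"linear":[0.45,-0.35,16.5],"turn":0,"jaw":0.6},
    {"linear":[0.45,-0.35,19],"turn":0,"jaw":0.6},
    {"linear":[0.45,-0.35,20.5],"turn":0,"jaw":0.6},
    {"linear":[0.45,-0.35,21.5],"turn":0,"jaw":0.6},
    {"linear":[0.45,-0.35,21.7],"turn":0,"jaw":0.5},
    {"linear":[0.45,-0.35,21.7],"turn":0,"jaw":0.3},
    {"linear":[0.45,-0.35,21.7],"turn":0,"jaw":0},
  ],
)

```text
clock: 4.5
position: [0.6018, -0.2038, 0.0242]
eef_rot: [0.0, 0.974, -0.228, 0.001]
force: [-1.1, -0.2, 0.0]
gripper_width: 0.166
```

Emit:
apply_moves(
  increments=[
    {"linear":[0,0,0],"turn":0,"jaw":0},
    {"linear":[0,0,0],"turn":0,"jaw":0},
    {"linear":[0,0,0],"turn":0,"jaw":0},
    {"linear":[0,0,0],"turn":0,"jaw":0},
    {"linear":[0,0,-1],"turn":0,"jaw":0},
    {"linear":[0,0,-3],"turn":0,"jaw":0},
    {"linear":[0,0,-6],"turn":0,"jaw":0},
    {"linear":[0,0,-9],"turn":0,"jaw":0},
    {"linear":[0,0,-12],"turn":0,"jaw":0},
    {"linear":[0,0,-13],"turn":0,"jaw":0},
  ],
)

```text
clock: 5.5
position: [0.6022, -0.204, 0.157]
eef_rot: [0.001, 0.974, -0.228, 0.003]
force: [-0.2, 0.5, -0.6]
gripper_width: 0.005
```

```bash
python3 - <<'E'
from h import *
go([.47,.40,.18],4)
p,d=viewer.read_camera("wrist");cv2.imwrite("pics/w2.png",p)
p,d=viewer.read_camera("side");cv2.imwrite("pics/s2.png",p);p,d=viewer.read_camera("top")
W=cloud("top",d)
for x0,x1,y0,y1,z0,z1,n in((.48,.68,.39,.52,.025,.05,"cork"),(.36,.7,.09,.34,.06,.11,"frame"),(.36,.7,.09,.34,.045,.06,"box")):
    M=(W[...,0]>x0)&(W[...,0]<x1)&(W[...,1]>y0)&(W[...,1]<y1)&(W[...,2]>z0)&(W[...,2]<z1);print(n,M.sum(),rect(W[M][:,:2]),np.median(W[M][:,2]))
E
```

```text
pos [ 0.6022 -0.204   0.157 ] head -26.31 f [-0.2   0.49 -0.61] t 5.5
linear [-38.61 -48.28  -2.54] turn -0.529
cork 664 (array([569.8, 445.5]), array([110.2,  67.1]), 3.62) 0.03507475252184877
frame 1392 (array([521.7, 216.5]), array([178. , 239.4]), 89.5) 0.06770198085818957
box 2264 (array([518.7, 217.6]), array([191.3, 252.5]), 85.7) 0.05460368240919278
```

View pics/w2.png

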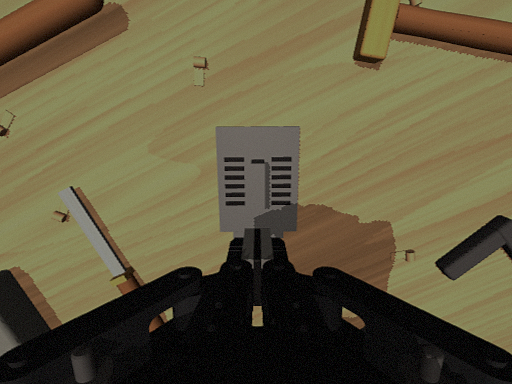

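```bash
python3 - <<'E'
from h import *
m=viewer.camera_model("wrist")
p,d=viewer.read_camera("wrist")
W=cloud("wrist",d,m)
t=finder.trace("cover","wrist")[0]
M=t['mask']&(d>0); q=W[M]; print(t['confidence'],M.sum(),rect(q[:,:2]))
for z0,z1 in((.004,.013),(.03,.05)):
    k=q[(q[:,2]>z0)&(q[:,2]<z1)]; print(len(k), rect(k[:,:2]),np.median(k[:,2]))
go([.601,-.2033,.013],-26.2)
E
```

```text
0.6 8873 (array([ 596.3, -201.4]), array([ 93.6, 131.1]), 63.73)
7906 (array([ 596.4, -201.1]), array([ 90.1, 129.5]), 64.04) 0.007330940686440024
709 (array([ 600.8, -203.2]), array([13.9, 50.1]), 63.97) 0.03727742474020562
pos [ 0.6005 -0.2031  0.1512] head -26.31 f [-0.08  0.51 -0.43] t 5.75
linear [ 0.09 -0.   13.82] turn -0.002
```

Emit:
apply_moves(
  increments=[
    {"linear":[0,0,2],"turn":0,"jaw":0.5},
    {"linear":[0,0,5],"turn":0,"jaw":0.5},
    {"linear":[0,0,8],"turn":0,"jaw":0.5},
    {"linear":[0,0,10],"turn":0,"jaw":0.5},
    {"linear":[0,0,12],"turn":0,"jaw":0.5},
    {"linear":[0,0,13],"turn":0,"jaw":0.5},
    {"linear":[0,0,13.7],"turn":0,"jaw":0.5},
    {"linear":[0,0,13.9],"turn":0,"jaw":0.4},
    {"linear":[0,0,13.9],"turn":0,"jaw":0.2},
    {"linear":[0,0,13.9],"turn":0,"jaw":0},
  ],
)

```text
clock: 6.75
position: [0.6016, -0.2036, 0.0148]
eef_rot: [0.0, 0.974, -0.228, 0.001]
force: [-0.0, 0.3, -0.5]
gripper_width: 0.131
```

Emit:
apply_moves(
  increments=[
    {"linear":[0,0,0],"turn":0,"jaw":0},
    {"linear":[0,0,0],"turn":0,"jaw":0},
    {"linear":[0,0,0],"turn":0,"jaw":0},
    {"linear":[0,0,0],"turn":0,"jaw":0},
    {"linear":[0,0,0],"turn":0,"jaw":0},
    {"linear":[0,0,-0.5],"turn":0,"jaw":0},
    {"linear":[0,0,-1],"turn":0,"jaw":0},
    {"linear":[0,0,-2],"turn":0,"jaw":0},
    {"linear":[0,0,-3.5],"turn":0,"jaw":0},
    {"linear":[0,0,-5],"turn":0,"jaw":0},
  ],
)

```text
clock: 7.75
position: [0.6013, -0.2035, 0.0655]
eef_rot: [0.0, 0.974, -0.228, 0.0]
force: [-0.4, 0.0, -0.3]
gripper_width: 0.131
```

```bash
python3 - <<'E'
from h import *
go([.601,-.2033,.013],-26.2); print(r.observe()['gripper_width'])
p,d=viewer.read_camera("wrist");cv2.imwrite("pics/w3.png",p)
p,d=viewer.read_camera("side");cv2.imwrite("pics/s3.png",cv2.resize(p[115:275,200:360],(640,640))[:600])
E
```

```text
pos [ 0.6013 -0.2035  0.0655] head -26.31 f [-0.4   0.03 -0.32] t 7.75
linear [-0.04 -0.    5.25] turn -0.002
0.130817685629593
```

View pics/w3.png

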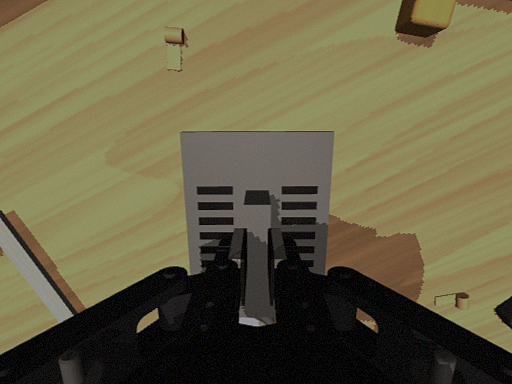

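View pics/s3.png

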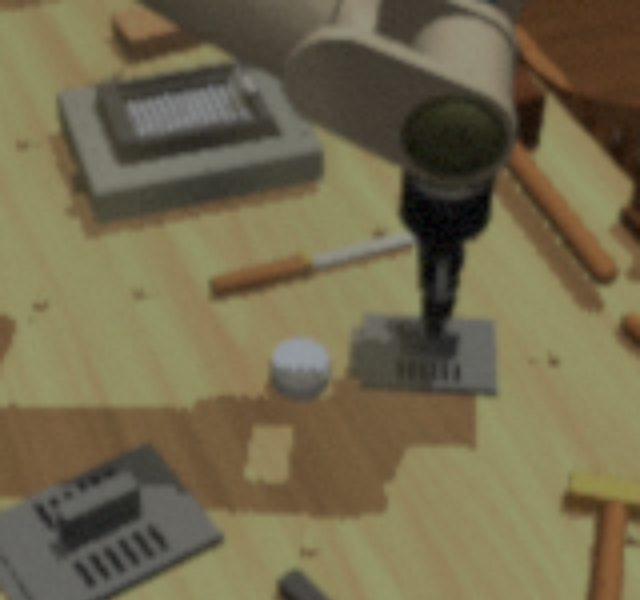

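```bash
python3 - <<'E'
from h import *
go([.475,.441,.18],3.6)
E
```

```text
pos [ 0.6025 -0.2041  0.0671] head -26.31 f [ 0.42  0.12 -1.6 ] t 7.85
linear [-39.96 -52.18 -11.51] turn -0.522
```

Emit:
apply_moves(
  increments=[
    {"linear":[0,0,-3],"turn":0,"jaw":0},
    {"linear":[0,0,-7],"turn":0,"jaw":0},
    {"linear":[-1,-1.3,-10],"turn":-0.02,"jaw":0},
    {"linear":[-3,-3.9,-11.5],"turn":-0.05,"jaw":0},
    {"linear":[-5.5,-7.2,-11.5],"turn":-0.1,"jaw":0},
    {"linear":[-8.3,-10.9,-11.5],"turn":-0.15,"jaw":0},
    {"linear":[-11.3,-14.8,-11.5],"turn":-0.2,"jaw":0},
    {"linear":[-14.3,-18.7,-11.5],"turn":-0.25,"jaw":0},
    {"linear":[-17.3,-22.6,-11.5],"turn":-0.3,"jaw":0},
    {"linear":[-20.3,-26.5,-11.5],"turn":-0.35,"jaw":0},
  ],
)

```text
clock: 8.85
position: [0.5358, 0.1259, 0.179]
eef_rot: [-0.0, 0.999, -0.054, 0.0]
force: [1.4, -0.1, -1.8]
gripper_width: 0.127
```

```bash
python3 - <<'E'
from h import *
go([.475,.441,.18],3.6); print(r.observe()['gripper_width'])
E
```

```text
pos [0.5358 0.1259 0.179 ] head -6.15 f [ 1.4  -0.08 -1.81] t 8.85
linear [ -9.42 -30.67  -0.1 ] turn -0.17
0.12678409614608616
```

Emit:
apply_moves(
  increments=[
    {"linear":[-1.2,-4,0],"turn":-0.05,"jaw":0},
    {"linear":[-2.4,-8,0],"turn":-0.08,"jaw":0},
    {"linear":[-3.6,-12,0],"turn":-0.12,"jaw":0},
    {"linear":[-4.9,-16,0],"turn":-0.17,"jaw":0},
    {"linear":[-6.1,-20,0],"turn":-0.17,"jaw":0},
    {"linear":[-7.4,-24,0],"turn":-0.17,"jaw":0},
    {"linear":[-8.4,-27.5,0],"turn":-0.17,"jaw":0},
    {"linear":[-9.2,-29.5,0],"turn":-0.17,"jaw":0},
    {"linear":[-9.4,-30.3,0],"turn":-0.17,"jaw":0},
    {"linear":[-9.4,-30.6,0],"turn":-0.17,"jaw":0},
  ],
)

```text
clock: 9.85
position: [0.4764, 0.4387, 0.1787]
eef_rot: [0.0, 1.0, 0.031, -0.0]
force: [0.1, 0.0, -1.1]
gripper_width: 0.131
```

```bash
python3 - <<'E'
from h import *
go([.475,.441,.055],3.6); print(r.observe()['gripper_width'])
m=viewer.camera_model("wrist");p,d=viewer.read_camera("wrist");cv2.imwrite("pics/w4.png",p);np.savez("w4.npz",d=d)
W=cloud("wrist",d,m)
M=(W[...,0]>.48)&(W[...,0]<.68)&(W[...,1]>.38)&(W[...,1]<.52)&(W[...,2]>.025)&(W[...,2]<.045)
print(M.sum(),rect(W[M][:,:2]),W[M][:,0].min())
def frame():
  pass
E
```

```text
pos [0.4764 0.4387 0.1787] head 3.52 f [ 0.14  0.01 -1.08] t 9.85
linear [-0.12 -0.24 12.37] turn -0.001
0.13131575416024327
6701 (array([578.7, 446.7]), array([98.9, 65.2]), 3.87) 0.5277642975172716
```

View pics/w4.png

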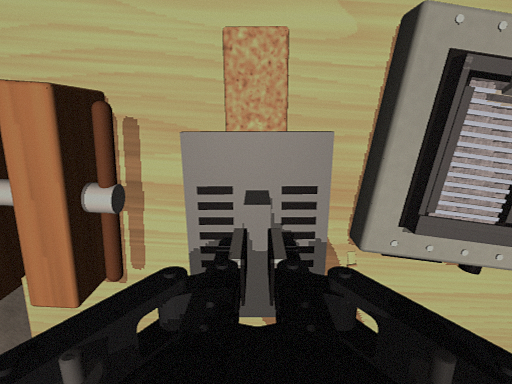

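Emit:
apply_moves(
  increments=[
    {"linear":[0,0,2],"turn":0,"jaw":0},
    {"linear":[0,0,5],"turn":0,"jaw":0},
    {"linear":[0,0,8],"turn":0,"jaw":0},
    {"linear":[0,0,10.5],"turn":0,"jaw":0},
    {"linear":[0,0,11.7],"turn":0,"jaw":0},
    {"linear":[0,0,12.3],"turn":0,"jaw":0},
    {"linear":[0,0,12.6],"turn":0,"jaw":0},
    {"linear":[0,0,12.8],"turn":0,"jaw":0},
    {"linear":[0,0,13.0],"turn":0,"jaw":0},
    {"linear":[0,0,13.2],"turn":0,"jaw":0},
  ],
)

```text
clock: 10.9
position: [0.4766, 0.4389, 0.0479]
eef_rot: [-0.0, 1.0, 0.03, 0.0]
force: [-4.7, -1.0, 8.6]
gripper_width: 0.128
```

Emit:
apply_moves(
  increments=[
    {"linear":[0,0,0.1],"turn":0,"jaw":0},
    {"linear":[0,0,0.2],"turn":0,"jaw":0},
    {"linear":[0,0,0.3],"turn":0,"jaw":0},
    {"linear":[0,0,0.3],"turn":0,"jaw":0},
    {"linear":[0,0,0.4],"turn":0,"jaw":0},
    {"linear":[0,0,0.4],"turn":0,"jaw":0},
    {"linear":[0,0,0.5],"turn":0,"jaw":0},
    {"linear":[0,0,0.5],"turn":0,"jaw":0},
    {"linear":[0,0,0.6],"turn":0,"jaw":0},
    {"linear":[0,0,0.6],"turn":0,"jaw":0},
  ],
)

```text
clock: 11.9
position: [0.4763, 0.4398, 0.0436]
eef_rot: [-0.001, 1.0, 0.031, 0.001]
force: [-9.6, -0.9, 15.3]
gripper_width: 0.131
```

```bash
python3 - <<'E'
from h import *
go([.475,.441,.036],3.6); print(r.observe()['gripper_width'])
p,d=viewer.read_camera("wrist");cv2.imwrite("pics/w5.png",p);np.savez("w5.npz",d=d)
p,d=viewer.read_camera("side");cv2.imwrite("pics/s5.png",cv2.resize(p[75:195,160:320],(640,480)))
E
```

```text
pos [0.4763 0.4398 0.0436] head 3.54 f [-9.61 -0.93 15.32] t 11.9
linear [-0.12 -0.13  0.76] turn -0.001
0.13134197548276597
```

View pics/w5.png

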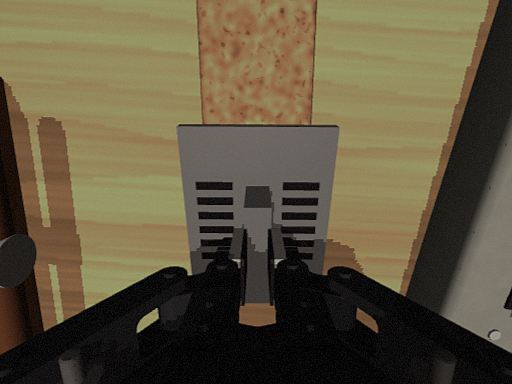

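Emit:
apply_moves(
  increments=[
    {"linear":[0,0,0.1],"turn":0,"jaw":0},
    {"linear":[0,0,0.2],"turn":0,"jaw":0},
    {"linear":[0,0,0.3],"turn":0,"jaw":0},
    {"linear":[0,0,0.4],"turn":0,"jaw":0},
    {"linear":[0,0,0.5],"turn":0,"jaw":0},
    {"linear":[0,0,0.6],"turn":0,"jaw":0},
    {"linear":[0,0,0.7],"turn":0,"jaw":0},
    {"linear":[0,0,0.7],"turn":0,"jaw":0},
    {"linear":[0,0,0.8],"turn":0,"jaw":0},
    {"linear":[0,0,0.8],"turn":0,"jaw":0},
  ],
)

```text
clock: 13.0
position: [0.4768, 0.4395, 0.0348]
eef_rot: [-0.001, 1.0, 0.031, 0.001]
force: [-4.7, 0.9, 9.4]
gripper_width: 0.129
```

```bash
cat >> h.py <<'E'
def covtilt(show=None):
    """plane of panel top in tool frame from wrist depth"""
    s,R,p0=st(); m=viewer.camera_model("wrist");p,d=viewer.read_camera("wrist")
    if show: cv2.imwrite(f"pics/{show}.png",p)
    L=(cloud("wrist",d,m)-p0)@R   # tool coords
    M=np.zeros(d.shape,bool);M[140:260,190:325]=1
    M&=(d>0)&(L[...,2]>-.06)&(L[...,2]<.06)&(abs(L[...,1])<.043)&(L[...,0]>.012)&(L[...,0]<.058)&(abs(L[...,1])>.012)
    q=L[M]
    for _ in range(4):
        A=np.c_[q[:,0],q[:,1],np.ones(len(q))];c=np.linalg.lstsq(A,q[:,2],rcond=None)[0];e=abs(A@c-q[:,2]);q=q[e<max(.002,2*np.median(e))]
    print("n",len(q),"tilt(rear up +)",round(-np.arctan(c[0]),3),"roll",round(np.arctan(c[1]),3),"panel top below TCP mm",round(c[2]*1000,1))
    return L,d,p
E
python3 - <<'E'
from h import *
go([.475,.441,.036],3.6)
L,d,p=covtilt("w6")
p,d=viewer.read_camera("top");W=cloud("top",d)
M=(W[...,0]>.48)&(W[...,0]<.68)&(W[...,1]>.39)&(W[...,1]<.52)&(W[...,2]>.025)&(W[...,2]<.045);print(rect(W[M][:,:2]),W[M][:,0].max())
E
```

```text
pos [0.4768 0.4395 0.0348] head 3.52 f [-4.69  0.92  9.35] t 13.0
linear [-0.17 -0.16 -0.12] turn -0.001
n 6457 tilt(rear up +) 0.302 roll -0.001 panel top below TCP mm 8.6
(array([556.7, 440.6]), array([164.3,  71.9]), 10.17) 0.637167985183164
```

View pics/w6.png

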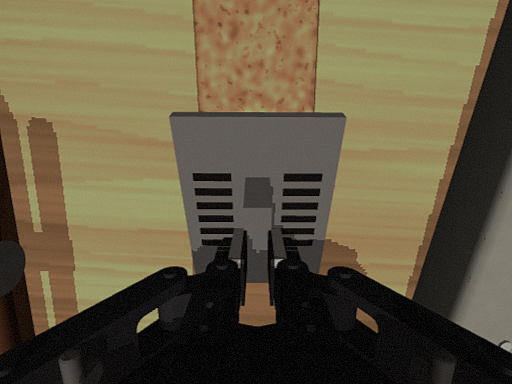

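```bash
python3 - <<'E'
from h import *
go([.37,.228,.20],-4.2)
E
```

```text
pos [0.4768 0.4395 0.0348] head 3.52 f [-4.78  0.87  9.63] t 13.1
linear [-11.92  20.42 -16.58] turn 0.135
```

Emit:
apply_moves(
  increments=[
    {"linear":[0,0,-1],"turn":0,"jaw":0},
    {"linear":[0,0,-3],"turn":0,"jaw":0},
    {"linear":[0,0,-6],"turn":0,"jaw":0},
    {"linear":[-0.5,0.8,-10],"turn":0,"jaw":0},
    {"linear":[-2,3,-14],"turn":0.02,"jaw":0},
    {"linear":[-4,6.5,-16],"turn":0.05,"jaw":0},
    {"linear":[-6.5,11,-16.5],"turn":0.08,"jaw":0},
    {"linear":[-9,15.5,-16.5],"turn":0.11,"jaw":0},
    {"linear":[-11.2,19,-16.5],"turn":0.135,"jaw":0},
    {"linear":[-11.9,20.4,-16.5],"turn":0.135,"jaw":0},
  ],
)

```text
clock: 14.1
position: [0.3684, 0.2254, 0.1986]
eef_rot: [0.0, 0.999, -0.038, 0.0]
force: [0.3, 1.1, -0.9]
gripper_width: 0.129
```

```bash
python3 - <<'E'
from h import *
go([.37,.228,.20],-4.2)
m=viewer.camera_model("wrist")
L,d,p=covtilt("w7")
np.savez("w7.npz",W=cloud("wrist",d,m),p=p,d=d,T=m['T'])
p,d=viewer.read_camera("top");np.savez("t7.npz",W=cloud("top",d),p=p,d=d);cv2.imwrite("pics/t7.png",cv2.resize(p[120:220,120:220],(600,600)))
E
```

```text
pos [0.3684 0.2254 0.1986] head -4.37 f [ 0.33  1.09 -0.95] t 14.1
linear [ 0.14 -0.27 -0.14] turn -0.003
n 6528 tilt(rear up +) 0.194 roll -0.002 panel top below TCP mm 7.5
```

View pics/w7.png

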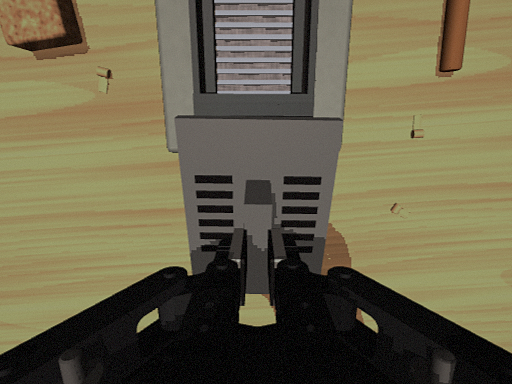

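View pics/t7.png

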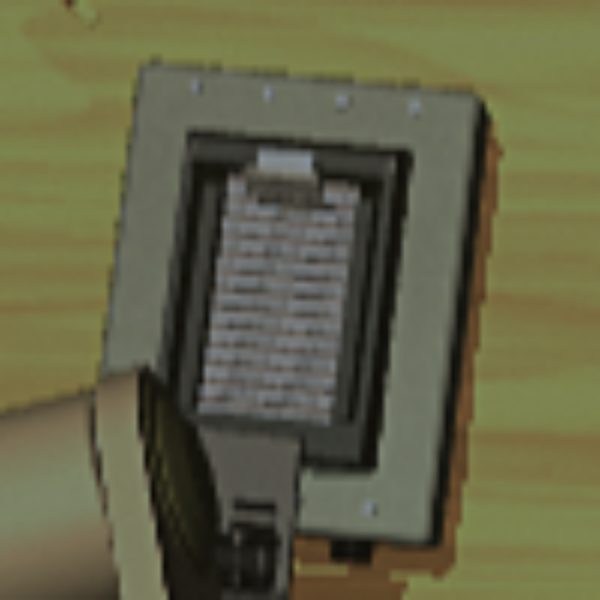

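```bash
python3 - <<'E'
from h import *
W=np.load("t7.npz")['W']
def q(n,x0,x1,y0,y1,z0,z1):
    M=(W[...,0]>x0)&(W[...,0]<x1)&(W[...,1]>y0)&(W[...,1]<y1)&(W[...,2]>z0)&(W[...,2]<z1)
    if M.sum()>5: print(n,M.sum(),rect(W[M][:,:2]),np.percentile(W[M][:,2],[10,50,90]).round(3))
q("cork",.48,.70,.39,.52,.028,.045)
q("mallet",.62,.85,.0,.2,.03,.12)
D0=np.load("top0.npy");W=cloud("top",D0);q("cork0",.48,.70,.39,.52,.028,.045);q("mal0",.62,.85,.0,.2,.03,.12)
# frame analysis in wrist view
E
```

```text
cork 642 (array([580.2, 446.4]), array([111.1,  67.8]), 3.05) [0.031 0.035 0.04 ]
mallet 1023 (array([728.3, 100.8]), array([161. , 245.1]), 78.95) [0.043 0.07  0.078]
cork0 652 (array([570. , 445.3]), array([111. ,  66.8]), 3.3) [0.031 0.035 0.04 ]
mal0 1027 (array([726.9, 100.8]), array([161.2, 245.3]), 79.34) [0.043 0.07  0.077]
```

```bash
python3 - <<'E'
from h import *
Z=np.load("t7.npz");W=Z['W']
M=(W[...,0]>.62)&(W[...,0]<.85)&(W[...,1]>.0)&(W[...,1]<.2)&(W[...,2]>.06)
q=W[M];print(rect(q[:,:2]))
i=np.where(M);print(i[0].min(),i[0].max(),i[1].min(),i[1].max())
for y in np.arange(.03,.17,.02):
    k=q[abs(q[:,1]-y)<.01]; print(round(y,2),len(k),k[:,0].min().round(3) if len(k) else'',k[:,0].max().round(3) if len(k) else'',np.median(k[:,2]).round(3) if len(k) else '')
cv2.imwrite("pics/m.png",cv2.resize(Z['p'][40:120,170:290],(720,480)))
d=np.load("w7.npz");
E
```

```text
(array([734.4, 133.8]), array([ 79.6, 238. ]), 83.63)
70 139 177 209
0.03 0   
0.05 0   
0.07 0   
0.09 99 0.766 0.85 0.073
0.11 155 0.768 0.85 0.075
0.13 148 0.622 0.85 0.075
0.15 158 0.635 0.849 0.075
0.17 17 0.628 0.824 0.07
```

View pics/m.png

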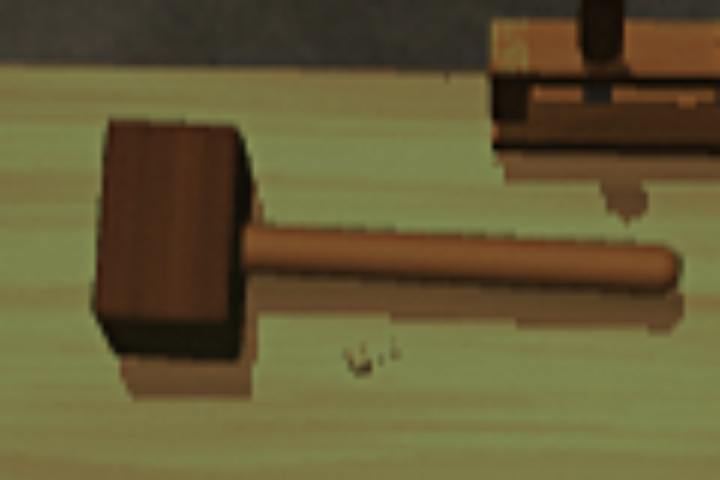

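```bash
python3 - <<'E'
from h import *
def prof(W,d,c,yaw,tag):
    a=np.radians(yaw);R=np.array([[np.cos(a),np.sin(a)],[-np.sin(a),np.cos(a)]])
    q=((W[...,:2]-c)@R.T)
    for y in(-40,-15,15,40):
        M=(abs(q[...,1]*1000-y)<(4 if abs(y)>20 else 8))&(abs(q[...,0])<.14)&(d>0)
        x=q[M][:,0]*1000;z=W[M][:,2]*1000
        b=np.arange(-140,140,5)
        print(tag,y,' '.join(f"{int(i)}:{np.median(z[(x>=i)&(x<i+5)]):.0f}" for i in b if ((x>=i)&(x<i+5)).sum()>0))
c=np.array([.5165,.2175])
d=np.load("top0.npy");prof(cloud("top",d),d,c,-4.3,"top")
Z=np.load("w7.npz");prof(Z['W'],Z['d'],c,-4.3,"wr")
W=Z['W'];d=Z['d']
M=(W[...,2]>.045)&(W[...,2]<.063)&(W[...,0]>.38)&(W[...,0]<.6)&(W[...,1]>.1)&(W[...,1]<.35);print(rect(W[M][:,:2]),np.median(W[M][:,2]))
a=cv2.imread("pics/w7.png");cv2.imwrite("pics/w7c.png",cv2.resize(a[0:160,150:360],(788,600)))
E
```

```text
top -40 -140:-2 -135:2 -130:41 -125:44 -120:58 -115:56 -110:55 -105:53 -100:54 -95:54 -90:54 -85:75 -80:82 -75:81 -70:81 -65:74 -60:69 -55:68 -50:71 -45:70 -40:71 -35:67 -30:72 -25:69 -20:70 -15:70 -10:70 -5:71 0:70 5:66 10:70 15:72 20:69 25:69 30:66 35:71 40:71 45:68 50:70 55:67 60:53 65:54 70:76 75:77 80:79 85:56 90:56 95:58 100:53 105:55 110:58 115:53 120:53 125:54 135:0
top -15 -140:1 -135:4 -130:-2 -125:18 -120:53 -115:54 -110:57 -105:54 -100:55 -95:54 -90:55 -85:73 -80:79 -75:80 -70:81 -65:76 -60:61 -55:62 -50:61 -45:61 -40:60 -35:61 -30:58 -25:61 -20:60 -15:62 -10:61 -5:62 0:58 5:62 10:62 15:62 20:61 25:61 30:62 35:62 40:61 45:62 50:63 55:87 60:94 65:61 70:80 75:78 80:76 85:57 90:52 95:53 100:52 105:56 110:54 115:54 120:56 125:52 135:0
top 15 -140:1 -135:-1 -130:0 -125:46 -120:54 -115:55 -110:55 -105:55 -100:53 -95:55 -90:53 -85:72 -80:83 -75:78 -70:77 -65:79 -60:62 -55:61 -50:62 -45:63 -40:62 -35:59 -30:60 -25:62 -20:59 -15:60 -10:60 -5:63 0:60 5:62 10:61 15:61 20:61 25:63 30:60 35:62 40:58 45:60 50:62 55:81 60:92 65:88 70:84 75:80 80:73 85:59 90:54 95:56 100:55 105:53 110:56
[... 760 characters left out ...]
9 -70:79 -65:79 -60:62 -55:59 -50:61 -45:59 -40:61 -35:59 -30:61 -25:59 -20:62 -15:59 -10:62 -5:59 0:62 5:59 10:62 15:59 20:62
wr 15 -140:271 -135:297 -130:315 -125:196 -120:197 -115:198 -110:199 -105:200 -100:201 -95:202 -90:203 -85:204 -80:79 -75:78 -70:79 -65:79 -60:62 -55:59 -50:61 -45:59 -40:61 -35:59 -30:61 -25:59 -20:62 -15:59 -10:62 -5:59 0:62 5:59 10:62 15:59 20:61
wr 40 -140:295 -135:195 -130:195 -125:196 -120:197 -115:198 -110:199 -105:200 -100:201 -95:202 -90:203 -85:203 -80:79 -75:79 -70:79 -65:79 -60:67 -55:69 -50:69 -45:69 -40:69 -35:69 -30:69 -25:69 -20:69 -15:69 -10:69 -5:69 0:69 5:69 10:69 15:69 20:58
(array([470.7, 221.3]), array([190.4, 145.1]), 85.61) 0.05497413692352249
```

View pics/w7c.png

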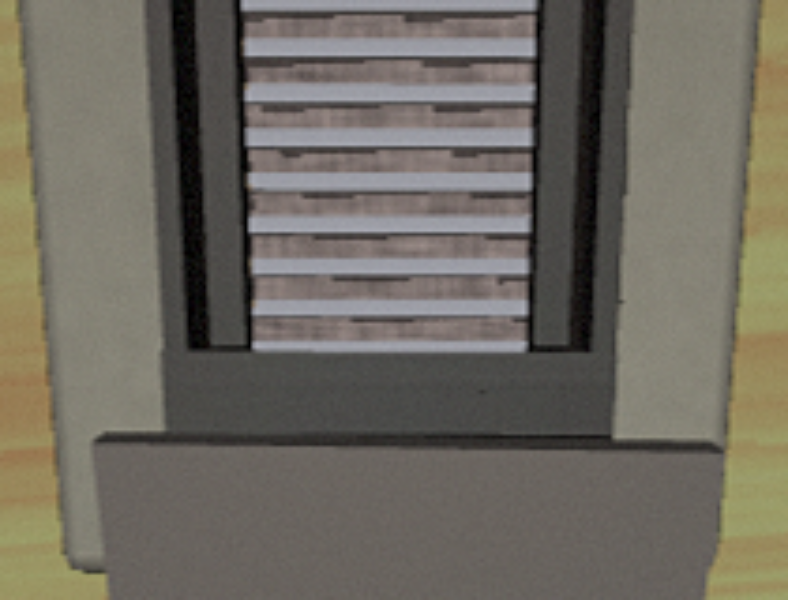

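```bash
cat > fr.py <<'E'
from h import *
Z=np.load("w7.npz");W=Z['W'];d=Z['d']
P=[];
for u in range(203,306,3):
    col=W[:,u];ok=(d[:,u]>0)&(col[:,2]>.0755)&(col[:,2]<.083)&(np.arange(384)<125)
    v=np.where(ok)[0]
    if len(v)==0: continue
    P.append(W[v.min(),u]) 
P=np.array(P); k=np.polyfit(P[:,1],P[:,0],1);e=P[:,0]-np.polyval(k,P[:,1]);g=abs(e)<.002;k=np.polyfit(P[g,1],P[g,0],1)
print("bar edge pts",len(P),P[:,2].mean(),"slope",k,"yaw",np.degrees(np.arctan(-k[0])))
# bar rect & sides
M=(W[...,2]>.0755)&(W[...,2]<.083)&(W[...,0]>.4)&(W[...,0]<.62)&(W[...,1]>.12)&(W[...,1]<.32)
M[125:]=0
print(rect(W[M][:,:2]),np.median(W[M][:,2]))
yaw=np.arctan(-k[0]);ex=np.array([np.cos(yaw),np.sin(yaw)]);ey=np.array([-ex[1],ex[0]])
lo=[];hi=[];li=[];hj=[]
for v in range(2,118,3):
    r_=np.where(M[v])[0]
    if len(r_)>3: lo.append(W[v,r_.min(),:2]@ey);hi.append(W[v,r_.max(),:2]@ey)
    L=np.where((abs(W[v,:,2]-.069)<.004)&(W[v,:,0]>.4)&(d[v]>0)&(W[v,:,1]>.1)&(W[v,:,1]<.35))[0]
    if len(L)>3: li.append(W[v,L.min(),:2]@ey);hj.append(W[v,L.max(),:2]@ey)
print("frame y edges",np.median(lo),np.median(hi),"ledge y",np.median(li),np.median(hj))
yc=(np.median(lo)+np.median(hi))/2
# bar edge x along ex at yc
pt=np.array([np.polyval(k,0),0]); s=pt@ex  # edge: p.ex = s
print("edge s",s,"yc",yc,"ledge z",np.median(W[(abs(W[...,2]-.069)<.003)&(abs(W[...,:2]@ey-yc)>.036)&(abs(W[...,:2]@ey-yc)<.046)&(W[...,:2]@ex>s+.01)&(W[...,:2]@ex<s+.1)][:,2]))
org=ex*(s+.062)+ey*yc
print("frame origin world",org,"yaw",np.degrees(yaw))
E
python3 fr.py
```

```text
bar edge pts 35 0.0787168936762143 slope [0.07536285 0.43926946] yaw -4.309826146602699
(array([485.4, 220.5]), array([114.4,  96.8]), 85.72) 0.07852913430849617
frame y edges 0.311605835048955 0.19995088158466873 ledge y 0.3071248396310263 0.20503519478233548
edge s 0.4380273215582672 yc 0.25577835831681184 ledge z 0.06915488875826631
frame origin world [0.51783505 0.21747816] yaw -4.309826146602699
```

```bash
cat >> h.py <<'E'
def covpose(show=None):
    L,d,p=covtilt(show)
    # rear edge: points near plane, furthest X
    sel=(d>0)&(abs(L[...,1])<.047)&(L[...,0]>.012)&(L[...,0]<.075)&(L[...,2]<.02)&(L[...,2]>-.06)
    q=L[sel]; g=q[abs(q[:,1])>.014]
    inn=g[(g[:,0]<.05)];
    for _ in range(4):
        A=np.c_[inn[:,0],np.ones(len(inn))];c=np.linalg.lstsq(A,inn[:,2],rcond=None)[0];e=abs(A@c-inn[:,2]);inn=inn[e<.002]
    on=g[abs(g[:,0]*c[0]+c[1]-g[:,2])<.0025]
    t=-np.arctan(c[0]);xr=np.percentile(on[:,0],99.7)
    zr=-(c[0]*xr+c[1])  # up, rel TCP
    # cover local (60,8)->(xr,zr); local dir x=(cos,sin), z=(-sin,cos)
    ux=np.array([np.cos(t),np.sin(t)]);uz=np.array([-np.sin(t),np.cos(t)])
    o=np.array([xr,zr])-.060*ux-.008*uz
    pt=lambda a,b:np.round((o+a*ux/1000+b*uz/1000)*1000,1)
    ys=on[on[:,0]>.03];print("tilt",round(t,3),"y range",np.percentile(ys[:,1],[.5,99.5]).round(4))
    print("tool X,Zup mm: origin",pt(0,0),"frontbot",pt(-60,0),"liptip",pt(-70,0),"rear",pt(60,8),"rearbot",pt(60,0))
    return t,o
E
python3 - <<'E'
from h import *
covpose()
a=np.radians(-4.31);ex=np.array([np.cos(a),np.sin(a)]);o=np.array([.5178,.2175])
go([.37,.228,.20],-4.31)
E
```

```text
n 6519 tilt(rear up +) 0.194 roll -0.002 panel top below TCP mm 7.5
tilt 0.193 y range [-0.0445  0.0449]
tool X,Zup mm: origin [  9.3 -13.8] frontbot [-49.6 -25.3] liptip [-59.4 -27.3] rear [66.6  5.6] rearbot [68.2 -2.3]
pos [0.3705 0.2274 0.1987] head -4.33 f [-0.26  0.07 -1.21] t 14.25
linear [-0.05 -0.05 -0.13] turn -0.0
```

```bash
python3 - <<'E'
from h import *
s,R,p0=st();T=viewer.camera_model("wrist")['T']
m=dict(viewer.camera_model("wrist"));X=np.eye(4);X[:3,:3]=R;X[:3,3]=p0;m['T']=np.linalg.inv(X)@T
print(np.round(m['T'],3).tolist())
for f in("w4","w5","w7"):
    d=np.load(f+".npz")['d'];L=cloud("wrist",d,m)
    for u in(200,215,300,312):
        col=L[:,u]; rows=np.where((d[:,u]>0)&(d[:,u]<.2))[0]; rows=rows[rows<200][:8]
        print(f,u,[(int(v),round(col[v,0]*1000,1),round(col[v,2]*1000,1)) for v in rows])
E
```

```text
[[0.0, -0.964, -0.265, 0.068], [1.0, 0.0, 0.001, -0.0], [-0.001, -0.265, 0.964, -0.162], [0.0, 0.0, 0.0, 1.0]]
w4 200 [(131, np.float64(59.0), np.float64(13.9)), (132, np.float64(58.7), np.float64(8.3)), (133, np.float64(58.1), np.float64(8.7)), (134, np.float64(57.5), np.float64(7.9)), (135, np.float64(57.0), np.float64(7.6)), (136, np.float64(56.4), np.float64(7.2)), (137, np.float64(55.8), np.float64(8.0)), (138, np.float64(55.3), np.float64(7.7))]
w4 215 [(131, np.float64(59.0), np.float64(13.1)), (132, np.float64(58.7), np.float64(7.5)), (133, np.float64(58.1), np.float64(7.7)), (134, np.float64(57.5), np.float64(8.3)), (135, np.float64(57.0), np.float64(7.4)), (136, np.float64(56.4), np.float64(7.0)), (137, np.float64(55.9), np.float64(7.2)), (138, np.float64(55.3), np.float64(6.6))]
w4 300 [(131, np.float64(59.2), np.float64(9.3)), (132, np.float64(58.7), np.float64(7.9)), (133, np.float64(58.2), np.float64(7.2)), (134, np.float64(57.6), np.float64(7.6)), (135, np.float64(57.0), np.float64(7.9)), (136, np.float64(56.5), np.float64(7.1)), (137, np.float64(55.9), np.float64(7.6)
[... 2452 characters left out ...]
7 300 [(117, np.float64(67.2), np.float64(1.0)), (118, np.float64(66.6), np.float64(-1.8)), (119, np.float64(66.1), np.float64(-4.4)), (120, np.float64(65.6), np.float64(-5.0)), (121, np.float64(65.1), np.float64(-4.5)), (122, np.float64(64.6), np.float64(-4.9)), (123, np.float64(64.1), np.float64(-4.9)), (124, np.float64(63.6), np.float64(-5.0))]
w7 312 [(117, np.float64(67.2), np.float64(1.7)), (118, np.float64(66.6), np.float64(-1.5)), (119, np.float64(66.1), np.float64(-3.2)), (120, np.float64(65.6), np.float64(-5.4)), (121, np.float64(65.1), np.float64(-5.3)), (122, np.float64(64.6), np.float64(-6.0)), (123, np.float64(64.1), np.float64(-6.6)), (124, np.float64(63.6), np.float64(-6.2))]
```

```bash
python3 - <<'E'
from h import *
go([.5193,.2174,.125],-4.31)
E
```

```text
pos [0.3705 0.2274 0.1987] head -4.33 f [-0.26  0.07 -1.21] t 14.25
linear [14.9  -0.12  7.4 ] turn -0.0
```

Emit:
apply_moves(
  increments=[
    {"linear":[2,0,0],"turn":0,"jaw":0},
    {"linear":[4.5,0,0],"turn":0,"jaw":0},
    {"linear":[7,0,0],"turn":0,"jaw":0},
    {"linear":[9.5,-0.1,0],"turn":0,"jaw":0},
    {"linear":[12,-0.1,0.5],"turn":0,"jaw":0},
    {"linear":[14,-0.1,2],"turn":0,"jaw":0},
    {"linear":[14.9,-0.1,4],"turn":0,"jaw":0},
    {"linear":[14.9,-0.1,6],"turn":0,"jaw":0},
    {"linear":[14.9,-0.1,7],"turn":0,"jaw":0},
    {"linear":[14.9,-0.1,7.4],"turn":0,"jaw":0},
  ],
)

```text
clock: 15.25
position: [0.5187, 0.2183, 0.1229]
eef_rot: [0.0, 0.999, -0.037, -0.001]
force: [0.6, 1.0, -1.5]
gripper_width: 0.13
```

```bash
python3 - <<'E'
from h import *
go([.5193,.2174,.097],-4.31)
covpose("w8")
p,d=viewer.read_camera("side");cv2.imwrite("pics/s8.png",cv2.resize(p[80:190,180:310],(709,600)))
E
```

```text
pos [0.5187 0.2183 0.1229] head -4.21 f [ 0.59  1.04 -1.49] t 15.25
linear [0.07 0.08 2.59] turn 0.002
n 6499 tilt(rear up +) 0.194 roll -0.001 panel top below TCP mm 7.5
tilt 0.194 y range [-0.0445  0.0449]
tool X,Zup mm: origin [  9.3 -13.9] frontbot [-49.6 -25.4] liptip [-59.4 -27.4] rear [66.6  5.6] rearbot [68.2 -2.3]
```

View pics/w8.png

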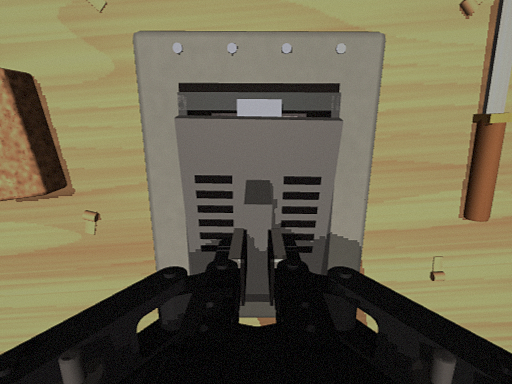

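View pics/s8.png

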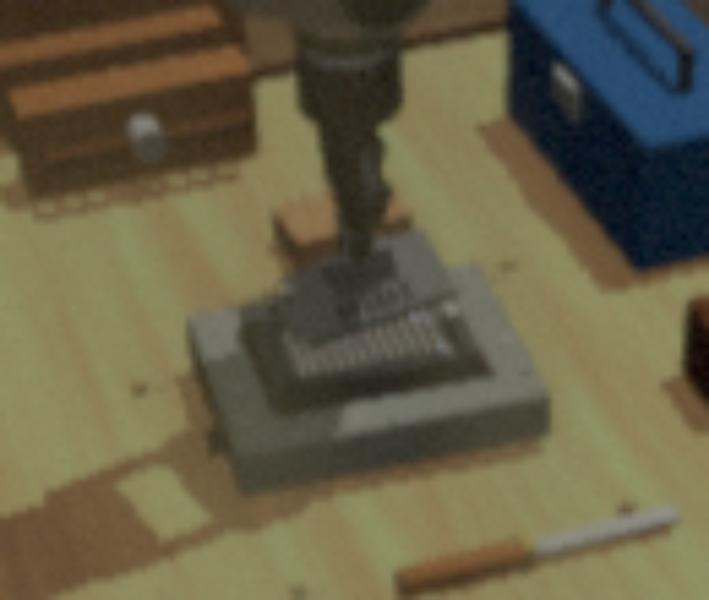

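Emit:
apply_moves(
  increments=[
    {"linear":[0,0,0.5],"turn":0,"jaw":0},
    {"linear":[0,0,1.0],"turn":0,"jaw":0},
    {"linear":[0,0,1.4],"turn":0,"jaw":0},
    {"linear":[0,0,1.7],"turn":0,"jaw":0},
    {"linear":[0,0,1.9],"turn":0,"jaw":0},
    {"linear":[0,0,2.1],"turn":0,"jaw":0},
    {"linear":[0,0,2.3],"turn":0,"jaw":0},
    {"linear":[0,0,2.4],"turn":0,"jaw":0},
    {"linear":[0,0,2.5],"turn":0,"jaw":0},
    {"linear":[0,0,2.6],"turn":0,"jaw":0},
  ],
)

```text
clock: 16.35
position: [0.5189, 0.2176, 0.0979]
eef_rot: [-0.0, 0.999, -0.037, 0.0]
force: [0.8, 0.1, -0.8]
gripper_width: 0.128
```

```bash
python3 - <<'E'
from h import *
go([.5193,.2174,.096],-4.31)
covpose("w9");go([.5193,.2174,.096],-4.31)
E
```

```text
pos [0.5189 0.2176 0.0979] head -4.25 f [ 0.79  0.11 -0.83] t 16.35
linear [0.04 0.02 0.19] turn 0.001
n 6534 tilt(rear up +) 0.194 roll -0.002 panel top below TCP mm 7.5
tilt 0.193 y range [-0.0444  0.0449]
tool X,Zup mm: origin [  9.3 -13.9] frontbot [-49.6 -25.4] liptip [-59.4 -27.3] rear [66.6  5.5] rearbot [68.2 -2.3]
pos [0.5188 0.2176 0.0977] head -4.25 f [ 0.65 -0.39 -1.98] t 16.4
linear [0.05 0.02 0.17] turn 0.001
```

View pics/w9.png

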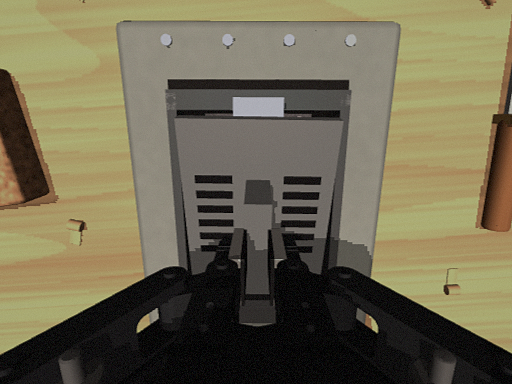

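Emit:
apply_moves(
  increments=[
    {"linear":[0,0,0.03],"turn":0,"jaw":0},
    {"linear":[0,0,0.06],"turn":0,"jaw":0},
    {"linear":[0,0,0.09],"turn":0,"jaw":0},
    {"linear":[0,0,0.12],"turn":0,"jaw":0},
    {"linear":[0,0,0.15],"turn":0,"jaw":0},
    {"linear":[0,0,0.15],"turn":0,"jaw":0},
    {"linear":[0,0,0.15],"turn":0,"jaw":0},
    {"linear":[0,0,0.15],"turn":0,"jaw":0},
    {"linear":[0,0,0.15],"turn":0,"jaw":0},
    {"linear":[0,0,0.15],"turn":0,"jaw":0},
  ],
)

```text
clock: 17.4
position: [0.5188, 0.2176, 0.0964]
eef_rot: [-0.0, 0.999, -0.037, 0.0]
force: [-0.5, 0.1, -0.8]
gripper_width: 0.13
```

Emit:
apply_moves(
  increments=[
    {"linear":[-0.1,0,0],"turn":0,"jaw":0},
    {"linear":[-0.2,0,0],"turn":0,"jaw":0},
    {"linear":[-0.3,0,0],"turn":0,"jaw":0},
    {"linear":[-0.4,0,0],"turn":0,"jaw":0},
    {"linear":[-0.5,0,0],"turn":0,"jaw":0},
    {"linear":[-0.6,0,0],"turn":0,"jaw":0},
    {"linear":[-0.7,0,0],"turn":0,"jaw":0},
    {"linear":[-0.75,0,0],"turn":0,"jaw":0},
    {"linear":[-0.8,0,0],"turn":0,"jaw":0},
    {"linear":[-0.8,0,0],"turn":0,"jaw":0},
  ],
)

```text
clock: 18.4
position: [0.5108, 0.2182, 0.0964]
eef_rot: [-0.0, 0.999, -0.037, -0.0]
force: [0.2, 0.2, -0.4]
gripper_width: 0.13
```

```bash
python3 - <<'E'
from h import *
covpose("w10");go([.507,.2183,.096],-4.31)
E
```

```text
n 6499 tilt(rear up +) 0.193 roll -0.001 panel top below TCP mm 7.5
tilt 0.194 y range [-0.0445  0.045 ]
tool X,Zup mm: origin [  9.3 -13.9] frontbot [-49.6 -25.4] liptip [-59.4 -27.3] rear [66.7  5.5] rearbot [68.2 -2.3]
pos [0.5109 0.2182 0.0964] head -4.25 f [-0.17 -0.81 -0.68] t 18.45
linear [-0.39  0.02  0.04] turn 0.001
```

Emit:
apply_moves(
  increments=[
    {"linear":[-0.05,0,0],"turn":0,"jaw":0},
    {"linear":[-0.1,0,0],"turn":0,"jaw":0},
    {"linear":[-0.15,0,0],"turn":0,"jaw":0},
    {"linear":[-0.2,0,0],"turn":0,"jaw":0},
    {"linear":[-0.25,0,0],"turn":0,"jaw":0},
    {"linear":[-0.3,0,0],"turn":0,"jaw":0},
    {"linear":[-0.35,0,0],"turn":0,"jaw":0},
    {"linear":[-0.35,0,0],"turn":0,"jaw":0},
    {"linear":[-0.35,0,0],"turn":0,"jaw":0},
    {"linear":[-0.35,0,0],"turn":0,"jaw":0},
  ],
)

```text
clock: 19.45
position: [0.5077, 0.2185, 0.0965]
eef_rot: [-0.0, 0.999, -0.037, 0.0]
force: [1.6, -0.3, -0.1]
gripper_width: 0.128
```

Emit:
apply_moves(
  increments=[
    {"linear":[0,0,0.03],"turn":0,"jaw":0},
    {"linear":[0,0,0.06],"turn":0,"jaw":0},
    {"linear":[0,0,0.09],"turn":0,"jaw":0},
    {"linear":[0,0,0.12],"turn":0,"jaw":0},
    {"linear":[0,0,0.15],"turn":0,"jaw":0},
    {"linear":[0,0,0.18],"turn":0,"jaw":0},
    {"linear":[0,0,0.18],"turn":0,"jaw":0},
    {"linear":[-0.05,0,0.18],"turn":0,"jaw":0},
    {"linear":[-0.1,0,0.18],"turn":0,"jaw":0},
    {"linear":[-0.1,0,0.18],"turn":0,"jaw":0},
  ],
)

```text
clock: 20.45
position: [0.5074, 0.2186, 0.0953]
eef_rot: [-0.0, 0.999, -0.037, 0.002]
force: [6.5, -1.0, 3.8]
gripper_width: 0.133
```

```bash
python3 - <<'E'
from h import *
covpose("w11");go([.507,.2183,.096],-4.31)
E
```

```text
n 6510 tilt(rear up +) 0.201 roll -0.003 panel top below TCP mm 7.5
tilt 0.201 y range [-0.0448  0.0445]
tool X,Zup mm: origin [  9.4 -13.8] frontbot [-49.3 -25.8] liptip [-59.1 -27.8] rear [66.6  6. ] rearbot [68.2 -1.8]
pos [0.5074 0.2186 0.0953] head -4.25 f [ 6.32 -0.55  3.28] t 20.5
linear [-0.04  0.03 -0.07] turn 0.001
```

View pics/w11.png

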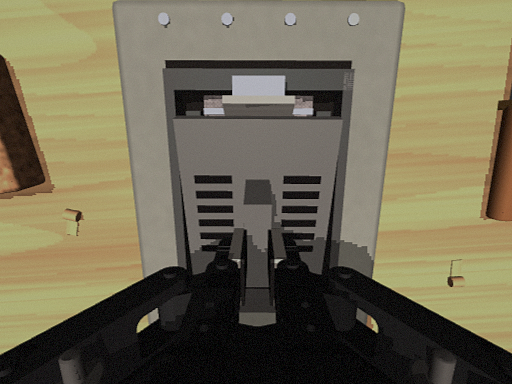

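Emit:
apply_moves(
  increments=[
    {"linear":[0.05,0,-0.03],"turn":0,"jaw":0},
    {"linear":[0.05,0,-0.03],"turn":0,"jaw":0},
    {"linear":[0.05,0,-0.03],"turn":0,"jaw":0.14},
    {"linear":[0.05,0,-0.03],"turn":0,"jaw":0.17},
    {"linear":[0.05,0,-0.03],"turn":0,"jaw":0.22},
    {"linear":[0.05,0,-0.03],"turn":0,"jaw":0.28},
    {"linear":[0.05,0,-0.03],"turn":0,"jaw":0.35},
    {"linear":[0.05,0,-0.03],"turn":0,"jaw":0.35},
    {"linear":[0.05,0,-0.03],"turn":0,"jaw":0.35},
    {"linear":[0.05,0,-0.03],"turn":0,"jaw":0.35},
  ],
)

```text
clock: 21.5
position: [0.5068, 0.2185, 0.0949]
eef_rot: [0.0, 0.999, -0.037, -0.0]
force: [-0.1, 0.1, 0.4]
gripper_width: 0.348
```

```bash
python3 - <<'E'
from h import *
covpose("w12");go([.507,.2183,.096],-4.31);print(r.observe()['gripper_width'])
E
```

```text
n 6347 tilt(rear up +) 0.109 roll -0.001 panel top below TCP mm 11.8
tilt 0.103 y range [-0.0452  0.0442]
tool X,Zup mm: origin [ 15.3 -18. ] frontbot [-44.4 -24.2] liptip [-54.4 -25.2] rear [74.1 -3.9] rearbot [ 74.9 -11.9]
pos [0.5068 0.2185 0.0949] head -4.25 f [-0.57  0.09 -0.86] t 21.55
linear [ 0.02  0.02 -0.11] turn 0.001
0.3467750886382188
```

View pics/w12.png

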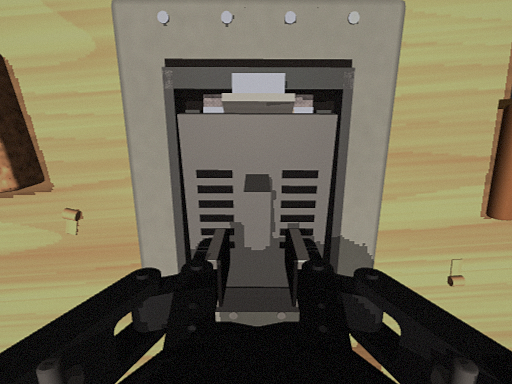

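Emit:
apply_moves(
  increments=[
    {"linear":[0,0,-1],"turn":0,"jaw":0.35},
    {"linear":[0,0,-2.5],"turn":0,"jaw":0.35},
    {"linear":[0,0,-4],"turn":0,"jaw":0.35},
    {"linear":[0.5,0,-5],"turn":0,"jaw":0.2},
    {"linear":[2,0,-5],"turn":0,"jaw":0},
    {"linear":[3.5,0,-5],"turn":0,"jaw":0},
    {"linear":[4.7,0,-5],"turn":0,"jaw":0},
    {"linear":[5.1,0,-5],"turn":0,"jaw":0},
    {"linear":[5.1,0,-5],"turn":0,"jaw":0},
    {"linear":[5.1,0,-5],"turn":0,"jaw":0},
  ],
)

```text
clock: 22.55
position: [0.5574, 0.2148, 0.1449]
eef_rot: [0.0, 0.999, -0.037, -0.0]
force: [-1.4, 0.7, 0.1]
gripper_width: 0.003
```

```bash
python3 - <<'E'
from h import *
go([.5577,.2145,.094],-4.31);print(r.observe()['gripper_width'])
p,d=viewer.read_camera("wrist");cv2.imwrite("pics/w13.png",p)
p,d=viewer.read_camera("side");cv2.imwrite("pics/s13.png",cv2.resize(p[80:190,180:310],(709,600)))
E
```

```text
pos [0.5574 0.2148 0.1449] head -4.25 f [-1.37  0.68  0.12] t 22.55
linear [0.04 0.03 5.09] turn 0.001
0.002636494804601687
```

View pics/s13.png

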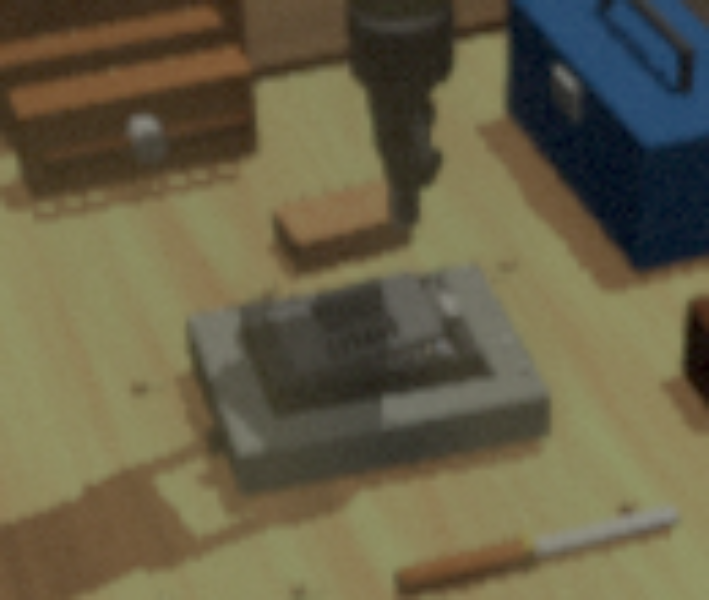

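View pics/w13.png

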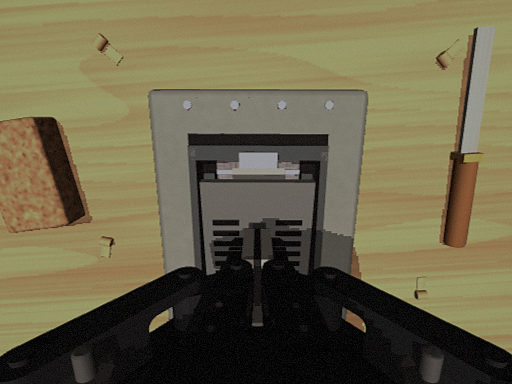

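Emit:
apply_moves(
  increments=[
    {"linear":[0,0,1.5],"turn":0,"jaw":0},
    {"linear":[0,0,3],"turn":0,"jaw":0},
    {"linear":[0,0,4],"turn":0,"jaw":0},
    {"linear":[0,0,4.6],"turn":0,"jaw":0},
    {"linear":[0,0,5],"turn":0,"jaw":0},
    {"linear":[0,0,5.2],"turn":0,"jaw":0},
    {"linear":[0,0,5.3],"turn":0,"jaw":0},
    {"linear":[0,0,5.4],"turn":0,"jaw":0},
    {"linear":[0,0,5.5],"turn":0,"jaw":0},
    {"linear":[0,0,5.6],"turn":0,"jaw":0},
  ],
)

```text
clock: 23.65
position: [0.5578, 0.2147, 0.089]
eef_rot: [-0.0, 0.999, -0.037, 0.0]
force: [0.4, 0.4, 0.1]
gripper_width: -0.0
```

Emit:
apply_moves(
  increments=[
    {"linear":[0,0,0.07],"turn":0,"jaw":0},
    {"linear":[0,0,0.14],"turn":0,"jaw":0},
    {"linear":[0,0,0.2],"turn":0,"jaw":0},
    {"linear":[0,0,0.2],"turn":0,"jaw":0},
    {"linear":[0,0,0.2],"turn":0,"jaw":0},
    {"linear":[0,0,0.2],"turn":0,"jaw":0},
    {"linear":[0,0,0.2],"turn":0,"jaw":0},
    {"linear":[0,0,0.2],"turn":0,"jaw":0},
    {"linear":[0,0,0.2],"turn":0,"jaw":0},
    {"linear":[0,0,0.2],"turn":0,"jaw":0},
  ],
)

```text
clock: 24.65
position: [0.5578, 0.2147, 0.0869]
eef_rot: [0.0, 0.999, -0.037, 0.0]
force: [-0.3, -0.9, -1.0]
gripper_width: -0.004
```

Emit:
apply_moves(
  increments=[
    {"linear":[0,0,0.05],"turn":0,"jaw":0},
    {"linear":[0,0,0.1],"turn":0,"jaw":0},
    {"linear":[0,0,0.15],"turn":0,"jaw":0},
    {"linear":[0,0,0.2],"turn":0,"jaw":0},
    {"linear":[0,0,0.25],"turn":0,"jaw":0},
    {"linear":[0,0,0.3],"turn":0,"jaw":0},
    {"linear":[0,0,0.35],"turn":0,"jaw":0},
    {"linear":[0,0,0.35],"turn":0,"jaw":0},
    {"linear":[0,0,0.35],"turn":0,"jaw":0},
    {"linear":[0,0,0.35],"turn":0,"jaw":0},
  ],
)

```text
clock: 25.65
position: [0.5578, 0.2147, 0.0834]
eef_rot: [-0.0, 0.999, -0.037, 0.0]
force: [0.1, -0.6, -0.2]
gripper_width: 0.001
```

```bash
python3 - <<'E'
from h import *
covpose("w14");go([.5577,.2145,.078],-4.31)
E
```

```text
n 4215 tilt(rear up +) -0.735 roll 0.002 panel top below TCP mm -22.0
tilt -0.449 y range [-0.0468  0.0467]
tool X,Zup mm: origin [-12.7   8.1] frontbot [-66.8  34.1] liptip [-75.8  38.5] rear [ 44.8 -10.7] rearbot [ 41.3 -17.9]
pos [0.5577 0.2148 0.0834] head -4.25 f [ 1.02  0.31 -1.03] t 25.7
linear [-0.    0.03  0.54] turn 0.001
```

View pics/w14.png

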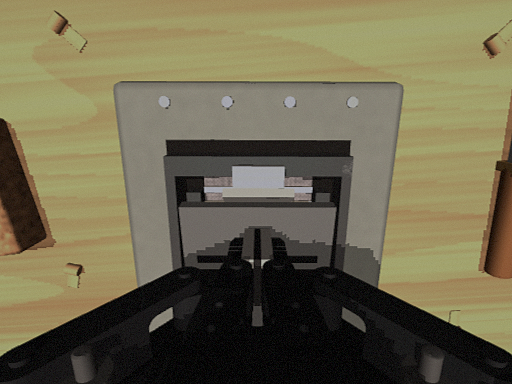

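```bash
python3 - <<'E'
from h import *
s,R,p0=st();m=viewer.camera_model("wrist");p,d=viewer.read_camera("wrist");L=(cloud("wrist",d,m)-p0)@R
for u in(195,215,300,320):
  print(u,[(v,round(L[v,u,0]*1000+40,1),round((p0[2]-L[v,u,2])*1000,1)) for v in range(196,240,3)])
print("catch",[(v,round(L[v,258,0]*1000+40,1),round((p0[2]-L[v,258,2])*1000,1)) for v in range(150,240,4)])
E
```

```text
195 [(196, np.float64(58.0), np.float64(68.8)), (199, np.float64(55.9), np.float64(68.6)), (202, np.float64(58.6), np.float64(84.2)), (205, np.float64(57.8), np.float64(87.5)), (208, np.float64(57.1), np.float64(91.0)), (211, np.float64(55.2), np.float64(90.5)), (214, np.float64(53.0), np.float64(89.5)), (217, np.float64(51.2), np.float64(89.7)), (220, np.float64(49.4), np.float64(89.7)), (223, np.float64(46.7), np.float64(87.6)), (226, np.float64(45.5), np.float64(89.2)), (229, np.float64(43.2), np.float64(88.3)), (232, np.float64(41.1), np.float64(87.8)), (235, np.float64(39.6), np.float64(88.9)), (238, np.float64(37.6), np.float64(88.6))]
215 [(196, np.float64(55.5), np.float64(59.9)), (199, np.float64(52.9), np.float64(58.1)), (202, np.float64(58.7), np.float64(84.3)), (205, np.float64(57.9), np.float64(87.7)), (208, np.float64(57.2), np.float64(91.2)), (211, np.float64(55.2), np.float64(90.7)), (214, np.float64(53.3), np.float64(90.2)), (217, np.float64(51.4), np.float64(90.2)), (220, np.float64(49.4), np.float64(89.7)), (223, np.float64(47.4), np.float64(89.3)), (226, np.float6
[... 1798 characters left out ...]
4(83.8)), (178, np.float64(73.3), np.float64(84.8)), (182, np.float64(70.6), np.float64(83.7)), (186, np.float64(68.7), np.float64(85.6)), (190, np.float64(67.7), np.float64(90.7)), (194, np.float64(65.9), np.float64(92.8)), (198, np.float64(63.4), np.float64(92.1)), (202, np.float64(58.6), np.float64(84.0)), (206, np.float64(57.8), np.float64(89.4)), (210, np.float64(55.9), np.float64(90.8)), (214, np.float64(53.0), np.float64(89.4)), (218, np.float64(50.6), np.float64(89.8)), (222, np.float64(48.0), np.float64(89.4)), (226, np.float64(45.3), np.float64(88.9)), (230, np.float64(51.8), np.float64(110.8)), (234, np.float64(51.7), np.float64(115.5)), (238, np.float64(51.0), np.float64(118.7))]
```

Emit:
apply_moves(
  increments=[
    {"linear":[0,0,0.05],"turn":0,"jaw":0},
    {"linear":[0,0,0.1],"turn":0,"jaw":0},
    {"linear":[0,0,0.15],"turn":0,"jaw":0},
    {"linear":[0,0,0.2],"turn":0,"jaw":0},
    {"linear":[0,0,0.25],"turn":0,"jaw":0},
    {"linear":[0,0,0.3],"turn":0,"jaw":0},
    {"linear":[0,0,0.35],"turn":0,"jaw":0},
    {"linear":[0,0,0.4],"turn":0,"jaw":0},
    {"linear":[0,0,0.4],"turn":0,"jaw":0},
    {"linear":[0,0,0.4],"turn":0,"jaw":0},
  ],
)

```text
clock: 26.75
position: [0.5577, 0.2147, 0.0794]
eef_rot: [0.0, 0.999, -0.037, 0.0]
force: [-0.7, -0.2, 0.4]
gripper_width: -0.001
```

Emit:
apply_moves(
  increments=[
    {"linear":[0,0,0.05],"turn":0,"jaw":0},
    {"linear":[0,0,0.1],"turn":0,"jaw":0},
    {"linear":[0,0,0.15],"turn":0,"jaw":0},
    {"linear":[0,0,0.2],"turn":0,"jaw":0},
    {"linear":[0,0,0.25],"turn":0,"jaw":0},
    {"linear":[0,0,0.3],"turn":0,"jaw":0},
    {"linear":[0,0,0.35],"turn":0,"jaw":0},
    {"linear":[0,0,0.35],"turn":0,"jaw":0},
    {"linear":[0,0,0.35],"turn":0,"jaw":0},
    {"linear":[0,0,0.35],"turn":0,"jaw":0},
  ],
)

```text
clock: 27.75
position: [0.5578, 0.2147, 0.0759]
eef_rot: [-0.0, 0.999, -0.037, 0.0]
force: [0.4, -0.3, 0.2]
gripper_width: 0.002
```

```bash
cat > pk.py <<'E'
from h import *
import sys
s,R,p0=st();m=viewer.camera_model("wrist");p,d=viewer.read_camera("wrist");cv2.imwrite(f"pics/{sys.argv[1]}.png",p);W=cloud("wrist",d,m)
a=np.radians(-4.31);ex=np.array([np.cos(a),np.sin(a)]);ey=np.array([-ex[1],ex[0]]);q=W[...,:2]-np.array([.5178,.2175]);X=q@ex*1000;Y=q@ey*1000;Z=W[...,2]*1000
for y in(-28,28,0):
  M=(abs(Y-y)<6)&(X>25)&(X<90)&(d>0)
  print(y,' '.join(f"{int(i)}:{np.median(Z[M&(X>=i)&(X<i+4)]):.0f}" for i in range(25,90,4) if (M&(X>=i)&(X<i+4)).sum()))
print(np.round(p0,4),np.round(s['force'],1),s['clock'])
E
python3 pk.py w15
```

```text
-28 25:87 29:151 33:152 37:152 41:152 45:153 49:160 53:91 57:86 61:60 65:59 69:75 73:75 77:75 81:75 85:55 89:55
28 25:87 29:151 33:152 37:151 41:152 45:152 49:160 53:91 57:85 61:60 65:59 69:75 73:75 77:75 81:74 85:55 89:55
0 25:143 29:143 33:143 37:143 41:142 45:141 49:176 53:170 57:168 61:91 65:92 69:84 73:84 77:84 81:75 85:55 89:55
[0.5578 0.2147 0.0759] [ 0.4 -0.3  0.2] 27.75
```

View pics/w15.png

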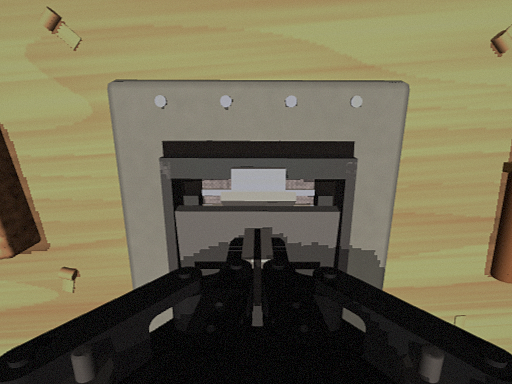

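Emit:
apply_moves(
  increments=[
    {"linear":[0,0,0.05],"turn":0,"jaw":0},
    {"linear":[0,0,0.1],"turn":0,"jaw":0},
    {"linear":[0,0,0.15],"turn":0,"jaw":0},
    {"linear":[0,0,0.2],"turn":0,"jaw":0},
    {"linear":[0,0,0.25],"turn":0,"jaw":0},
    {"linear":[0,0,0.25],"turn":0,"jaw":0},
    {"linear":[0,0,0.3],"turn":0,"jaw":0},
    {"linear":[0,0,0.3],"turn":0,"jaw":0},
    {"linear":[0,0,0.3],"turn":0,"jaw":0},
    {"linear":[0,0,0.3],"turn":0,"jaw":0},
  ],
)

```text
clock: 28.8
position: [0.5577, 0.2148, 0.0729]
eef_rot: [-0.0, 0.999, -0.037, 0.0]
force: [-0.9, -0.2, 0.1]
gripper_width: 0.003
```

```bash
python3 pk.py w16; python3 - <<'E'
from h import *
p,d=viewer.read_camera("side");cv2.imwrite("pics/s16.png",cv2.resize(p[80:180,200:300],(600,600),interpolation=cv2.INTER_CUBIC))
m=viewer.camera_model("side")
for z in(.0729,.0859):
    c=np.linalg.inv(m['T'])@np.array([.5577,.2148,z,1]);u=c[0]/c[2]*m['fx']+m['cx'];v=c[1]/c[2]*m['fy']+m['cy'];print(z,(u-200)*6,(v-80)*6)
E
```

```text
-28 25:87 29:148 33:149 37:149 41:149 45:150 49:157 53:91 57:86 61:60 65:59 69:75 73:75 77:75 81:75 85:55 89:55
28 25:87 29:148 33:149 37:148 41:149 45:149 49:156 53:91 57:85 61:60 65:59 69:75 73:75 77:75 81:75 85:55 89:55
0 25:139 29:140 33:140 37:140 41:139 45:139 49:173 53:166 57:165 61:91 65:92 69:84 73:84 77:84 81:75 85:55 89:55
[0.5577 0.2148 0.0729] [-0.9 -0.2  0.1] 28.8
0.0729 324.47164224591694 352.6404341848829
0.0859 324.1700083084935 337.6203626443489
```

View pics/s16.png

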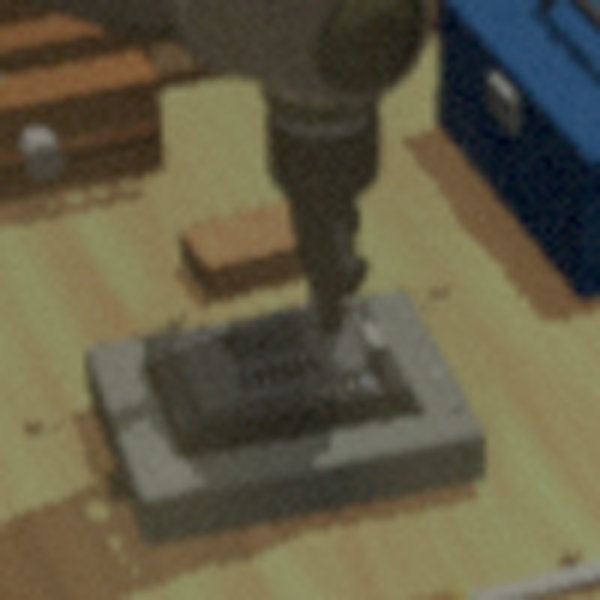

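Emit:
apply_moves(
  increments=[
    {"linear":[0,0,0.05],"turn":0,"jaw":0},
    {"linear":[0,0,0.1],"turn":0,"jaw":0},
    {"linear":[0,0,0.15],"turn":0,"jaw":0},
    {"linear":[0,0,0.2],"turn":0,"jaw":0},
    {"linear":[0,0,0.25],"turn":0,"jaw":0},
    {"linear":[0,0,0.25],"turn":0,"jaw":0},
    {"linear":[0,0,0.3],"turn":0,"jaw":0},
    {"linear":[0,0,0.3],"turn":0,"jaw":0},
    {"linear":[0,0,0.3],"turn":0,"jaw":0},
    {"linear":[0,0,0.3],"turn":0,"jaw":0},
  ],
)

```text
clock: 29.9
position: [0.5578, 0.2147, 0.0699]
eef_rot: [-0.0, 0.999, -0.037, 0.0]
force: [-0.5, 0.2, 0.3]
gripper_width: -0.0
```

Emit:
apply_moves(
  increments=[
    {"linear":[0,0,0.05],"turn":0,"jaw":0},
    {"linear":[0,0,0.1],"turn":0,"jaw":0},
    {"linear":[0,0,0.15],"turn":0,"jaw":0},
    {"linear":[0,0,0.2],"turn":0,"jaw":0},
    {"linear":[0,0,0.25],"turn":0,"jaw":0},
    {"linear":[0,0,0.3],"turn":0,"jaw":0},
    {"linear":[0,0,0.3],"turn":0,"jaw":0},
    {"linear":[0,0,0.3],"turn":0,"jaw":0},
    {"linear":[0,0,0.3],"turn":0,"jaw":0},
    {"linear":[0,0,0.3],"turn":0,"jaw":0},
  ],
)

```text
clock: 30.9
position: [0.5581, 0.2147, 0.0671]
eef_rot: [-0.0, 0.999, -0.037, 0.0]
force: [1.4, 0.2, 5.7]
gripper_width: -0.005
```

```bash
python3 pk.py w17
```

```text
-28 25:85 29:87 33:144 37:143 41:143 45:144 49:152 53:137 57:83 61:60 65:59 69:75 73:75 77:75 81:75 85:55 89:55
28 25:85 29:86 33:143 37:142 41:143 45:143 49:151 53:135 57:83 61:60 65:59 69:75 73:75 77:75 81:75 85:55 89:55
0 25:134 29:125 33:135 37:134 41:133 45:133 49:167 53:157 57:159 61:88 65:93 69:85 73:84 77:84 81:75 85:55 89:55
[0.5581 0.2147 0.0671] [1.4 0.2 5.7] 30.9
```

View pics/w17.png

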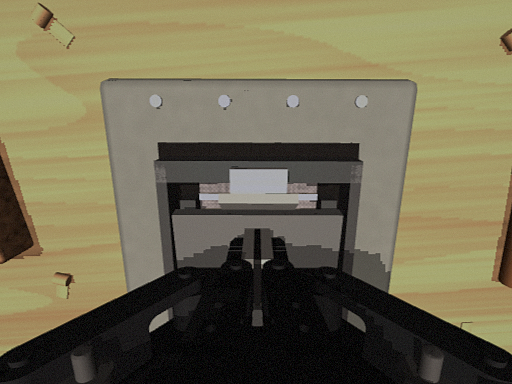

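Emit:
apply_moves(
  increments=[
    {"linear":[0,0,0.05],"turn":0,"jaw":0},
    {"linear":[0,0,0.1],"turn":0,"jaw":0},
    {"linear":[0,0,0.15],"turn":0,"jaw":0},
    {"linear":[0,0,0.2],"turn":0,"jaw":0},
    {"linear":[0,0,0.25],"turn":0,"jaw":0},
    {"linear":[0,0,0.3],"turn":0,"jaw":0},
    {"linear":[0,0,0.35],"turn":0,"jaw":0},
    {"linear":[0,0,0.35],"turn":0,"jaw":0},
    {"linear":[0,0,0.35],"turn":0,"jaw":0},
    {"linear":[0,0,0.35],"turn":0,"jaw":0},
  ],
)

```text
clock: 31.95
position: [0.5577, 0.2147, 0.0633]
eef_rot: [0.0, 0.999, -0.037, -0.0]
force: [0.3, -0.1, 1.1]
gripper_width: -0.002
```

```bash
python3 pk.py w18
```

```text
-28 25:82 29:139 33:140 37:139 41:140 45:141 49:148 53:84 57:79 61:60 65:59 69:75 73:75 77:75 81:75 85:55 89:55
28 25:82 29:138 33:139 37:139 41:139 45:140 49:147 53:84 57:79 61:60 65:59 69:60 73:75 77:75 81:74 85:55 89:55
0 25:130 29:130 33:131 37:130 41:129 45:130 49:163 53:157 57:156 61:88 65:93 69:85 73:84 77:84 81:75 85:55 89:55
[0.5577 0.2147 0.0633] [ 0.3 -0.1  1.1] 31.95
```

View pics/w18.png

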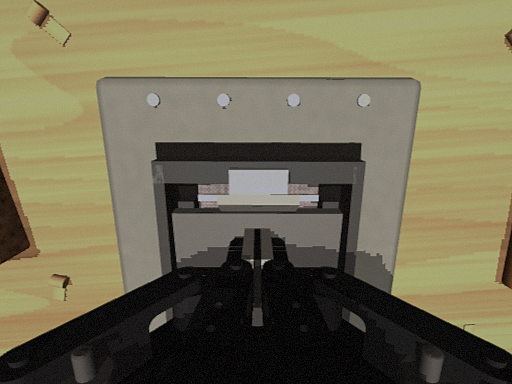

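Emit:
apply_moves(
  increments=[
    {"linear":[0,0,0.05],"turn":0,"jaw":0},
    {"linear":[0,0,0.1],"turn":0,"jaw":0},
    {"linear":[0,0,0.15],"turn":0,"jaw":0},
    {"linear":[0,0,0.2],"turn":0,"jaw":0},
    {"linear":[0,0,0.25],"turn":0,"jaw":0},
    {"linear":[0,0,0.3],"turn":0,"jaw":0},
    {"linear":[0,0,0.35],"turn":0,"jaw":0},
    {"linear":[0,0,0.35],"turn":0,"jaw":0},
    {"linear":[0,0,0.35],"turn":0,"jaw":0},
    {"linear":[0,0,0.35],"turn":0,"jaw":0},
  ],
)

```text
clock: 33.0
position: [0.5576, 0.2147, 0.0597]
eef_rot: [0.0, 0.999, -0.037, -0.0]
force: [-0.8, -1.0, 0.0]
gripper_width: -0.0
```

```bash
python3 pk.py w19
```

```text
-28 25:77 29:135 33:136 37:136 41:136 45:138 49:144 53:78 57:72 61:60 65:59 69:75 73:75 77:75 81:75 85:55 89:55
28 25:77 29:135 33:135 37:135 41:135 45:136 49:144 53:78 57:73 61:60 65:59 69:75 73:75 77:75 81:74 85:55 89:55
0 25:127 29:126 33:127 37:126 41:126 45:127 49:159 53:155 57:155 61:93 65:91 69:84 73:84 77:83 81:74 85:55 89:55
[0.5576 0.2147 0.0597] [-0.8 -1.   0. ] 33.0
```

Emit:
apply_moves(
  increments=[
    {"linear":[0,0,0.05],"turn":0,"jaw":0},
    {"linear":[0,0,0.1],"turn":0,"jaw":0},
    {"linear":[0,0,0.15],"turn":0,"jaw":0},
    {"linear":[0,0,0.15],"turn":0,"jaw":0},
    {"linear":[0,0,0.15],"turn":0,"jaw":0},
    {"linear":[0,0,0.15],"turn":0,"jaw":0},
    {"linear":[0,0,0.15],"turn":0,"jaw":0},
    {"linear":[0,0,0.15],"turn":0,"jaw":0},
    {"linear":[0,0,0.15],"turn":0,"jaw":0},
    {"linear":[0,0,0.15],"turn":0,"jaw":0},
  ],
)

```text
clock: 34.05
position: [0.5577, 0.2147, 0.0584]
eef_rot: [0.0, 0.999, -0.037, 0.0]
force: [0.3, 0.1, 0.8]
gripper_width: -0.001
```

Now lift away and inspect.

Emit:
apply_moves(
  increments=[
    {"linear":[0,0,-0.5],"turn":0,"jaw":0},
    {"linear":[0,0,-1.5],"turn":0,"jaw":0},
    {"linear":[0,0,-3],"turn":0,"jaw":0},
    {"linear":[0,0,-5],"turn":0,"jaw":0},
    {"linear":[0,0,-7],"turn":0,"jaw":0},
    {"linear":[-2,0,-9],"turn":0,"jaw":0},
    {"linear":[-4,0,-10],"turn":0,"jaw":0},
    {"linear":[-6,0,-10],"turn":0,"jaw":0},
    {"linear":[-8,0,-10],"turn":0,"jaw":0},
    {"linear":[-8,0,-10],"turn":0,"jaw":0},
  ],
)

```text
clock: 35.05
position: [0.4765, 0.2211, 0.1596]
eef_rot: [-0.0, 0.999, -0.037, 0.0]
force: [1.0, -1.0, -0.3]
gripper_width: -0.001
```

```bash
cat > ck.py <<'E'
from h import *
m=viewer.camera_model("wrist");p,d=viewer.read_camera("wrist");cv2.imwrite("pics/w20.png",p);W=cloud("wrist",d,m)
a=np.radians(-4.31);ex=np.array([np.cos(a),np.sin(a)]);ey=np.array([-ex[1],ex[0]]);q=W[...,:2]-np.array([.5178,.2175]);X=q@ex*1000;Y=q@ey*1000;Z=W[...,2]*1000
for y in(-30,30,0,-41,41):
  M=(abs(Y-y)<6)&(X>-80)&(X<90)&(d>0)
  print(y,' '.join(f"{int(i)}:{np.median(Z[M&(X>=i)&(X<i+4)]):.1f}" for i in range(-80,90,4) if (M&(X>=i)&(X<i+4)).sum()))
M=(abs(Y)<43)&(abs(Y)>12)&(X>-20)&(X<54)&(abs(Z-77)<8)&(d>0)
A=np.c_[X[M],Y[M],np.ones(M.sum())];c=np.linalg.lstsq(A,Z[M],rcond=None)[0];print("slopes",c,M.sum())
W0=cloud("top",np.load("top0.npy"));p,dt=viewer.read_camera("top");W1=cloud("top",dt)
def q(n,x0,x1,y0,y1,z0,z1):
  for W in(W0,W1):
    M=(W[...,0]>x0)&(W[...,0]<x1)&(W[...,1]>y0)&(W[...,1]<y1)&(W[...,2]>z0)&(W[...,2]<z1)
    if M.sum()>5: print(n,M.sum(),rect(W[M][:,:2]))
q("cork",.48,.70,.39,.52,.028,.045);q("tin",.46,.55,-.18,-.1,.02,.045);q("chis",.4,.7,-.05,.05,.01,.035)
E
python3 ck.py
```

```text
-30 -80:78.9 -76:78.5 -72:78.5 -68:78.7 -64:78.3 -60:77.3 -56:77.0 -52:237.6 -48:237.6 -44:248.6 -40:249.4 -36:248.6 -32:243.8 -28:228.4 -24:77.3 -20:77.2 -16:77.5 -12:77.2 -8:77.7 -4:77.2 0:77.2 4:77.5 8:77.2 12:77.6 16:77.2 20:77.5 24:77.4 28:77.3 32:77.2 36:77.3 40:77.3 44:77.2 48:77.2 52:77.3 56:77.3 60:61.4 64:59.4 68:59.3 72:73.2 76:75.2 80:75.3 84:75.6 88:55.2
30 -80:78.6 -76:78.5 -72:78.5 -68:78.6 -64:78.0 -60:77.1 -56:77.1 -52:237.3 -48:236.2 -44:236.2 -40:236.4 -36:245.2 -32:243.7 -28:228.6 -24:77.1 -20:77.5 -16:77.4 -12:77.2 -8:77.3 -4:77.1 0:77.4 4:77.4 8:77.2 12:77.4 16:77.0 20:77.5 24:77.3 28:77.2 32:77.0 36:77.1 40:77.1 44:77.2 48:77.0 52:77.0 56:77.1 60:61.4 64:59.2 68:58.8 72:74.0 76:75.1 80:75.2 84:75.1 88:55.1
0 -72:78.5 -68:78.7 -64:78.0 -60:77.1 -56:77.2 -52:217.4 -48:224.6 -44:217.5 -40:217.2 -36:225.3 -32:260.0 -28:256.0 -24:256.3 -20:107.1 -16:107.1 -12:107.1 -8:107.1 -4:107.0 0:107.0 4:107.3 8:107.2 12:107.4 16:107.1 20:107.0 24:77.4 28:77.0 32:77.3 36:77.1 40:77.1 44:77.0 48:77.2 52:77.3 56:82.4 60:90.3 64:92.7 68:84.7 72:84.3 76:84.3 80:75.3 84:75.4 88:55.3
[... 468 characters left out ...]
0:260.1 -36:258.8 -32:253.8 -28:77.1 -24:76.6 -20:77.3 -16:77.0 -12:77.1 -8:77.1 -4:77.1 0:77.2 4:77.1 8:77.3 12:77.3 16:77.0 20:77.2 24:77.1 28:76.9 32:77.0 36:77.0 40:77.1 44:77.2 48:77.2 52:77.1 56:77.3 60:55.8 64:55.3 68:55.2 72:73.4 76:75.3 80:75.1 84:74.7 88:55.1
slopes [-2.18431361e-03 -1.23788465e-03  7.72805133e+01] 6727
cork 652 (array([570. , 445.3]), array([111. ,  66.8]), 3.3)
cork 495 (array([580.1, 446.3]), array([110.9,  67.2]), 3.47)
tin 210 (array([ 500. , -140.3]), array([52.7, 49.6]), 1.97)
tin 206 (array([ 500.4, -141.4]), array([51.7, 50.2]), 63.14)
chis 354 (array([573.3,   1.5]), array([216.6,  68.2]), 8.0)
chis 337 (array([544.3,  -9.3]), array([278. ,  47.4]), 6.53)
```

View pics/w20.png

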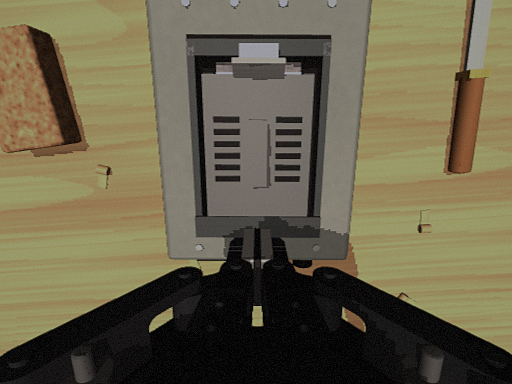

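```bash
python3 -c "
from h import *
print(r.finish_job(), r.observe()['clock'])"
```

```text
the job is handed in; nothing more can be done
the job is handed in; nothing more can be done
```

The vent cover is back in the recess, lip under the front bar and rear snapped under the catch. I handed the job in at about 35 s of the 64 s; no verdict is reported.

**What I did:**
- **Grasp:** The first grasp slipped off the rib because I took it too high. A deeper one held.
- **Tilt:** I pressed the cover's rear on the cork block to tilt it to 0.30 rad. It sprang back to about 0.19 rad when lifted, less than the suggested 0.35.
- **Hooking:** I slid the lip under the front bar until it stopped, at about 7 N and 0.20 rad of tilt.
- **Closing:** I let go so the rear dropped onto the catch, then pushed it down with the shut fingers. I read about 6 N at most, between moves rather than throughout.

**Last checks, from the wrist camera:**
- **Cover:** The panel lies flat to about 0.002 rad, with its top at 77.2 mm. That puts the underside on the ledges, about 5 mm below the stated seat height and within the allowed range.
- **Catch:** It shows sprung out over the rear edge. I judged this from the picture and depth, since the joint value itself can't be read.
- **Gripper:** It is clear of everything.

**Bystanders:**
- **Cork block:** It was pushed about 10 mm; the limit is 30 mm.
- **Tin:** It has not moved measurably.
- **Chisel:** The top-camera check was unusable, probably because the arm was in view. I didn't go near the chisel, and it looks undisturbed in the wrist picture.
- **Hammer and holdfast:** I did not re-measure either; the arm never worked near them.

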